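# Pack an inspected specimen: pry the case open, load it, shut it and close the hasp

### The arm

A 6-joint arm with a two-finger parallel gripper is mounted at the origin on the work surface. World frame = base frame: x ahead of the robot, y to its left, z up, the work surface at z = 0. Lengths are in mm, angles in degrees, forces in N, time in s.
With the tool pointing down it reaches from about 350 to 850 mm from the base axis. Payload 8.1 kg.
Tool frame: the origin (TCP) lies on the centre line of the jaws, within the pads' length; the fingertips stand 14 mm ahead of it and the grasp point (between the pads) lies 5 mm behind it; z points along the fingers, y is the line along which they close (so a half turn about z gives the same grasp; the last joint's range is limited). The gripper opens to 85 mm and grips with 20 to 120 N. Pads are 22 mm wide; open, the fingers measure 114 mm over their backs; the gripper's body (76 mm by 85 mm) begins 54 mm behind the grasp point. The pads swing forward as they close: fully open they stand 13 mm farther back than shut.
Start: joints at [-78.633, 7.471, 85.268, -0, 87.261, -4.893], TCP at [168.024, -575.998, 245.292] pointing down, gripper open.
Joint ranges: [-169.43, 169.43], [-51.17, 129.36], [1.28, 143.12], [-76.62, 256.62], [0, 156.53], [-152.29, 152.29]. Speed limits (degrees/s): [136.94, 136.94, 159.86, 180, 180, 180].

### API

Orientations are given as [roll, pitch, yaw] about the fixed x, y, z axes, in that order (R = Rz(yaw) Ry(pitch) Rx(roll)).
In Python, from bench import sense, snapshot, camera_info, hand_in gives the robot as it stands. The module is installed in compiled form; this text tells all that it offers.
- The arm moves only by the tool apply_moves, never from a script. Its argument "deltas" is a list of rows, each a list of 7 numbers: the shift along the tool's x, y, z scaled (see below), then the turn, a rotation vector about the tool's x, y, z scaled (see below), then the opening, from 0 (shut) to 1 (fully open). In form: [[dx, dy, dz, ax, ay, az, claw], ...]. A call has 1 to 8 rows; each row shifts and turns the commanded pose from where the row before left it, along the tool's axes as they then stand; what a row does not reach is not made up. The controller multiplies each number of a shift by 0.03 m and each number of a turn by 0.08 rad. A row lasts 1/8 s, in which the tool goes at most 62.5 mm and 10.7 degrees, less where a joint would pass 70% of its speed; a pose out of reach is approached as far as the arm can. A call with a number of a shift or a turn outside -1 to 1 is refused whole. A call with a gripper value outside its range is refused whole. The fingers move at their own pace and stop on an object; "grip_force" is the grip in N (left out, the last holds). Time passes only in rows, so rows that do not move let the fingers close. It gives the time, the measured TCP pose, the force, the opening and the grip force at its end, in the units of the state.
- sense(): the state, without advancing time (a new reading comes with each control period).
- snapshot(name): name is "side" or "top" or "wrist"; returns the picture (400x640x3 uint8, red, green, blue); there is no depth.
- camera_info(name): a dict with "vertical_fov" (degrees; the focal length in pixels is half the picture's height over the tangent of half this angle, whatever the lens; pixels are square), "cx", "cy" (the principal point, pixels), "origin" and "rotation" of the camera in the world; the wrist camera has in their place "tool_from_camera" (4x4, takes a point from camera to tool coordinates, whose origin is the TCP and whose axes are the flange's). Camera axes: x right, y up, looking along -z (the intrinsics and any distortion apply to the point x, -y, -z); pixel columns grow to the right and rows downward; lengths in mm; the calibration is good to about 2 mm. A picture is of the moment at which its call begins: read the wrist's pose just before it. camera_info takes no time and is no camera call.
- hand_in(): hands the job in; it is judged then, once.
The state is a dict: "time": time; "joint_pos": joint angles; "qd": joint speeds; "joint_efforts": joint torques, N m; "tool_pos": TCP position; "tcp_rot": TCP orientation; "ft_force": force on the tool from outside, world axes, zero at the start; "wrist_torque": the same for the moment, N m; "finger_gap": finger opening in mm; "grip_force": force on a finger pad.
Only numpy, scipy, OpenCV 4.12 (cv2) and the standard library are available. Lean on these libraries where they do the work, as an engineer would, in place of code of your own. Each camera call takes 0.05 s, during which the arm holds its last target. There are 200 camera calls.

### The job

Lever wide open the lid of the blue sample case with the orange-handled pry tool in the slot under the lid's yellow mark, and lay the tool back on the grey mat. Then set the aluminium specimen gently down, right way up and fully home, in the pocket of the case's black insert, shut the lid, and only then swing the red-tipped hasp over until it lies flat on the lid with the brass staple through it. Leave everything else where it is.

Things in the scene. Friction and masses are not known exactly. Their poses are not given: they have to be found in the camera images.
- case: Blue case fixed to the bench, 120 (x) x 150 (y) x 52 mm high without lid, walls and floor 5 mm. Origin: centre of its underside, z up. Pry slot in its front wall (-x), lid hinge along its back (+x), hasp on its +y side. Stands about a quarter turn round: front to the robot's right (world -y), hasp side towards the robot. The hard black insert inside, top 20 mm above the bench, has one pocket
- pocket (a point): Centre of the floor of the pocket, 5 mm above the bench. The pocket is 80 mm (along the case's x) x 50 mm (y) and 15 mm deep; axes as the case's. The specimen goes in lengthwise along x, either way round
- slot (a point): Centre of the mouth of the pry slot, on the outer face of the front wall, 46.5 mm above the bench; axes as the case's (the blade goes in along +x). The slot is a notch 60 mm wide (y) and 11 mm high, z from 41 to 52 mm, closed above by the underside of the lid, and open through the 5 mm wall to the inside
- lid_hinge (a point): Middle of the lid's hinge line, at the case's back edge, 52 mm above the bench; fixed to the case, axes as the case's, hinge axis along y
- lid (a joint): Angle of the lid (rad): 0 shut, grows as its front edge rises and swings back, stop at 1.75. Starts at 0. Stiff hinge (about 0.16 Nm, lid 0.15 kg): it stays where it is left
- lid_edge (a point): Middle of the lid's front edge, on the lid, 120 mm from the hinge line. The blue lid is a plate 120 x 150 x 8 mm, no handle, flush with the walls, its underside in the plane of the hinge line; a yellow mark on top is above the slot. A brass staple, 17 mm (case's x) x 5 mm, stands 13.5 mm above its top; shut, it is at x = 0, y = +32 mm in the case's frame, 48 mm from the hasp's hinge line
- hasp (a joint): Angle of the hasp (rad): 0 lying over the shut lid with the staple through it, pi/2 upright, more leaning outwards away from the case (stop at 2.5). Starts at 1.9 to 2.3. Stiff hinge (about 0.06 Nm): it stays where it is left, and must be pressed down home
- hasp_hinge (a point): Middle of the hasp's hinge line, just outside the case's +y side, 63 mm above the bench (3 mm above the lid's top); fixed to the case, axes as the case's, hinge axis along x. Closed, the hasp points from here along the case's -y
- hasp_tip (a point): Middle of the hasp's free end, on the hasp, 80 mm from the hinge line. The hasp is a steel strap 36 mm wide (along the case's x) and 5 mm thick, centred on the hinge line, with a window for the staple 36 to 58 mm from the hinge; its last 16 mm is a red plastic end 12 mm thick, whose face on the outer side (the top when closed) is 9.5 mm from the hinge's plane
- pry_tool: Loose pry tool, 155 mm long, 0.08 kg: orange handle 80 x 22 x 24 mm high and, along the tool's +x, a flat steel blade 75 mm long, 20 mm wide and 3 mm thick at half the handle's height. Origin at the centre of the handle's underside, x towards the blade, z up. Lies on the mat, its blade pointing roughly to the robot's left (world +y), within 0.35 rad
- pry_tip (a point): Middle of the end of the pry tool's blade, 115 mm from the tool's origin along its x and 12 mm above its underside
- mat: Grey mat fixed on the bench, 170 (x) x 240 (y) x 3 mm; origin at the centre of its underside. The pry tool and the black screwdriver lie on it. It lies on the robot's left or right, the stage on the other side
- stage: Fixed black and aluminium inspection stage, a low block 120 (x) x 170 (y) x 30 mm, origin at the centre of its underside; the specimen stands on it
- specimen: Loose machined aluminium specimen, 0.25 kg: base 70 (x) x 40 (y) x 22 mm high, and centred on it an upper step 44 x 40 x 18 mm, with a dark bore on top; 40 mm high in all. Origin at the centre of its underside, z up
- screwdriver: Bystander: black-handled screwdriver 160 mm long, handle 22 mm square, lying on the mat beside the pry tool. Origin near its middle, underneath
- brass_plug: Bystander: brass cylinder, 26 mm diameter, 30 mm high, standing on the stage beside the specimen. Origin at the centre of its underside
- lens: Bystander: black lens barrel, 44 mm diameter, 55 mm high, standing beyond the case. Origin at the centre of its underside
- bottle: Bystander: white bottle, 56 mm diameter, 140 mm high, standing beyond the case. Origin at the centre of its underside
- carton: Bystander: cardboard box 70 x 120 x 60 mm high. Origin at the centre of its underside
- rule: Bystander: steel rule 25 x 150 x 4 mm lying on the bench between the robot and the case. Origin at the centre of its underside
Not all that is in view belongs to the job. There is more than one size of the case; the one meant has the size given above.

How it is judged:
By the outcome, as a careful person would: the job done as asked, in the order asked, and still so for the second after the job is handed in, with the robot touching nothing.
It also fails if it takes over 72 s, if anything falls off the work surface, if the arm or the gripper's body presses on something with over 40 N, if the wrist force passes 120 N, or if a joint passes its speed limit or range.

## Working session

There is one attempt and no reset: what is moved stays moved. The work goes in short steps, Python scripts to look and compute and a tool call to move; the robot and the scene stay as the last step left them, time stands still between calls to the robot, and variables do not carry over. Pictures are saved under pics/ and viewed, at most 10 in all, crops included, and the job is handed in when it is done.

Besides the shell and the picture viewer there is one more tool, called after "Emit:" by a JSON object that holds its "op" and its "data". apply_moves: Moves the arm, as the interface text tells. Its arguments: {"type":"object","properties":{"deltas":{"type":"array"},"grip_force":{"type":"number"}},"required":["deltas"]}

```bash
mkdir -p pics
python3 - <<'E'
from bench import *
import cv2,numpy as np
s=sense();print(s)
for n in("side","top","wrist"):
    i=camera_info(n);print(n,i)
    cv2.imwrite(f"pics/{n}0.png",snapshot(n)[:,:,::-1])
E
```

```text
{'time': 0.0, 'joint_pos': array([-7.86326882e+01,  7.51574097e+00,  8.53310144e+01,  7.70184999e-04,
        8.72614065e+01, -4.89337307e+00]), 'qd': array([ 0.02223166, -0.04506102, -0.0128317 ,  0.02955503, -0.01662247,
        0.03586361]), 'joint_efforts': array([ 3.75429427e-04, -5.69391310e+01, -5.00557745e+01,  6.65975861e-06,
        1.43874538e-02,  2.07130952e-06]), 'tool_pos': array([ 167.92165666, -575.46464765,  244.22118388]), 'tcp_rot': array([-1.79892298e+02, -9.99281478e-03,  1.62606380e+01]), 'ft_force': array([-0.1432945 , -0.44402657, -0.20901557]), 'wrist_torque': array([-4.07817611e-03,  2.75606032e-05, -7.94905818e-03]), 'grip_force': 0.0, 'finger_gap': 85.36529270070729}
side {'vertical_fov': 48.20507730597578, 'cx': 316.39052969737753, 'cy': 199.48566569031323, 'origin': array([ 25.15956932, 756.12564105, 902.84018726]), 'rotation': array([ 4.65085892e+01,  7.76556848e-02, -1.49613807e+02])}
top {'vertical_fov': 51.23025944624636, 'cx': 319.97668558922385, 'cy': 197.95623846588194, 'origin': array([ 390.35846551,    4.55087978, 1293.79656329]), 'rotation': array([  4.25675681,   1.34379797, -91.69810277])}
wrist {'vertical_fov': 69.94276879733194, 'cx': 317.46558044267687, 'cy': 196.71748886988368, 'tool_from_camera': array([[-4.43448556e-04,  9.61326313e-01,  2.75411554e-01,
         6.86530396e+01],
       [ 9.99999897e-01,  4.52004792e-04,  3.24039094e-05,
         4.16988875e-01],
       [-9.33366114e-05,  2.75411540e-01, -9.61326414e-01,
        -1.28267279e+02],
       [ 0.00000000e+00,  0.00000000e+00,  0.00000000e+00,
         1.00000000e+00]])}
```

View pics/top0.png

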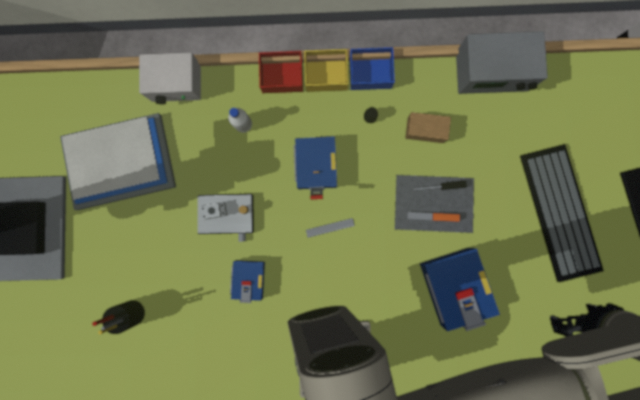

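View pics/side0.png

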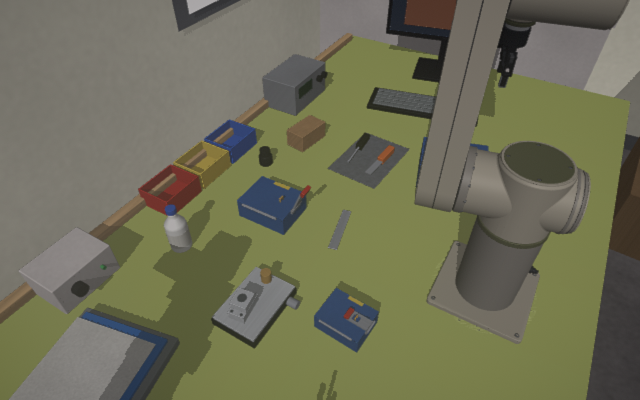

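Top view: there are three blue cases, at (316,163) about 124x153 mm, (248,281) about 97x118 mm and (460,290) about 180x210 mm. The first fits 120x150 and its hasp (316,193) is swung open towards the robot. The mat is at (434,203) with the orange tool at (437,217), and the stage is at (225,213). I'll confirm with an enlarged crop.

```bash
cat > h.py <<'E'
from bench import *
import cv2,numpy as np
from scipy.spatial.transform import Rotation as R
def cam(n,s=None):
    i=camera_info(n);f=200/np.tan(np.radians(i["vertical_fov"]/2))
    if n=="wrist":
        s=s or sense();T=i["tool_from_camera"];Rt=R.from_euler("xyz",s["tcp_rot"],degrees=True).as_matrix()
        M=Rt@T[:3,:3];o=s["tool_pos"]+Rt@T[:3,3]
    else: M=R.from_euler("xyz",i["rotation"],degrees=True).as_matrix();o=i["origin"]
    return M,o,f,i["cx"],i["cy"]
def ray(c,p):
    M,o,f,cx,cy=c;return o,M@np.array([(p[0]-cx)/f,-(p[1]-cy)/f,-1])
def atz(c,p,z):
    o,d=ray(c,p);return o+d*(z-o[2])/d[2]
def proj(c,P):
    M,o,f,cx,cy=c;q=M.T@(np.asarray(P,float)-o);return np.array([cx-f*q[0]/q[2],cy+f*q[1]/q[2]])
def tri(c1,p1,c2,p2):
    (a,u),(b,v)=ray(c1,p1),ray(c2,p2)
    t=np.linalg.lstsq(np.array([u,-v]).T,b-a,rcond=None)[0]
    P,Q=a+u*t[0],b+v*t[1];return (P+Q)/2,np.linalg.norm(P-Q)
E
python3 - <<'E'
import cv2,numpy as np
t=cv2.imread("pics/top0.png");s=cv2.imread("pics/side0.png")
a=cv2.resize(t[125:240,190:480],None,fx=2.75,fy=2.75,interpolation=cv2.INTER_CUBIC)
b=cv2.resize(s[130:233,205:405],None,fx=2.75,fy=2.75,interpolation=cv2.INTER_CUBIC)
o=np.zeros((a.shape[0]+b.shape[0],a.shape[1],3),np.uint8);o[:a.shape[0]]=a;o[a.shape[0]:,:b.shape[1]]=b
cv2.imwrite("pics/c1.png",o);print(o.shape)
E
```

```text
(599, 798, 3)
```

View pics/c1.png

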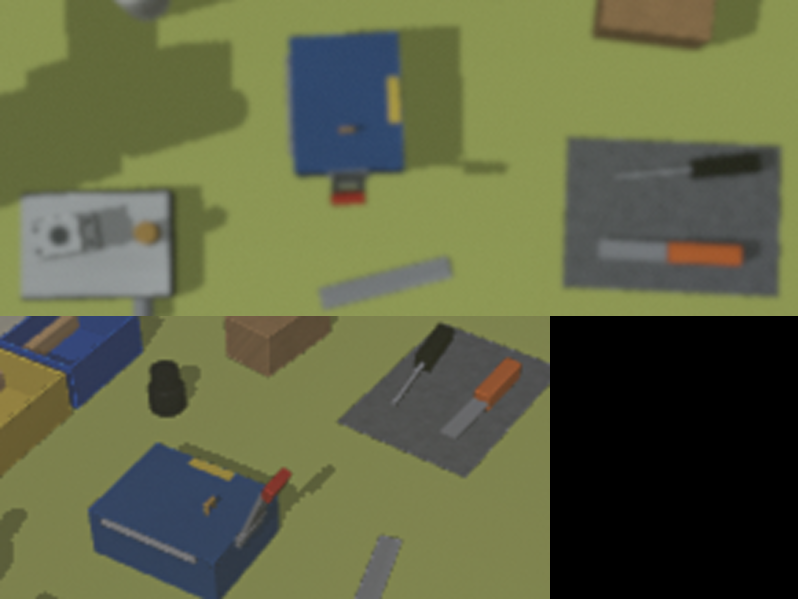

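The crop confirms it. The lid corners are (289,37), (400,32), (404,168) and (296,175) in the top part, and the yellow mark is at (393,100). The hasp tip is at (348,199). The tool's blade end is at (598,250) and its handle end at (742,255).

Run:
```python
from h import *
t=cam("top");s=cam("side")
T=lambda u,v:((u+.5)/2.75-.5+190,(v+.5)/2.75-.5+125)
S=lambda u,v:((u+.5)/2.75-.5+205,(v-316+.5)/2.75-.5+130)
for n,a,b in[("TL",(289,37),(91,510)),("TR",(400,32),(158,443)),("BL",(296,175),(215,564)),("tip",(598,250),(448,437)),("hend",(742,256),(515,361)),("hstart",(667,253),(483,398)),("hasptip",(348,203),(288,471)),("staple",(350,129),(210,504))]:
    P,e=tri(t,T(*a),s,S(*b));print(n,P.round(1),round(e,1))
print("z60 corners",[atz(t,T(*p),60).round(1)[:2] for p in[(289,37),(400,32),(404,168),(296,175)]])
print("mark",atz(t,T(393,100),60).round(1))
print("tool z15",[atz(t,T(*p),15).round(1)[:2] for p in[(598,250),(668,252),(742,255)]])
print("mat z3",[atz(t,T(*p),3).round(1)[:2] for p in[(567,138),(780,146),(778,296),(564,287)]])
print("driver",[atz(t,T(*p),15).round(1)[:2] for p in[(612,177),(692,168),(760,162)]])
print("stage z30",[atz(t,T(*p),30).round(1)[:2] for p in[(22,193),(170,190),(172,296),(22,298)]])
print("bore z70",atz(t,T(59,235),70))
```

```text
TL [664.  100.1  57.3] 4.6
TR [667.  -20.8  54.5] 2.2
BL [514.5  97.7  55.5] 0.3
tip [ 424.  -233.3   11.3] 0.6
hend [ 411.9 -389.    21.2] 1.6
hstart [ 417.1 -308.1   18.4] 2.9
hasptip [472.2  37.7 147.8] 7.0
staple [561.1  37.   62.8] 1.3
z60 corners [array([665.5, 101.1]), array([666.8, -20.2]), array([517.8, -19.7]), array([513.9,  97.3])]
mark [592.3 -10.1  60. ]
tool z15 [array([ 424.2, -232.5]), array([ 419.6, -309.5]), array([ 413.8, -390.6])]
mat z3 [array([ 551.8, -205.6]), array([ 534.9, -443.3]), array([ 367.3, -431.6]), array([ 384.3, -195. ])]
driver [array([ 504.9, -251.7]), array([ 512.1, -340.7]), array([ 516.4, -416.1])]
stage z30 [array([506.5, 405.5]), array([504.7, 240. ]), array([387.3, 239.9]), array([390. , 406.4])]
bore z70 [456.30751367 353.09817848  70.        ]
```

```bash
cat >> h.py <<'E'
def plan(way,claw=1,start=None,sp=0.95):
    """way: list of (pos,yaw,pitch_tool[,rowsmin]); prints rows of round numbers. pitch about tool y (deg), tool down otherwise"""
    s=sense();p=np.array(s["tool_pos"]);Q=R.from_euler("xyz",s["tcp_rot"],degrees=True)
    if start is not None:p,Q=start
    for w in way:
        tp=np.array(w[0],float);TQ=R.from_euler("z",w[1],degrees=True)*R.from_euler("x",180,degrees=True)*R.from_euler("y",w[2],degrees=True)
        n=w[3] if len(w)>3 else 1
        D=np.abs(Q.inv().apply(tp-p)).max()/30/sp; A=np.abs((Q.inv()*TQ).as_rotvec()).max()/.08/sp
        v=np.linalg.norm(tp-p)/30/sp   # conservative
        n=int(max(n,np.ceil(v),np.ceil(A)));out=[]
        for k in range(n):
            d=np.clip(Q.inv().apply((tp-p)/(n-k))/30,-1,1).round(2)
            a=np.clip((Q.inv()*TQ).as_rotvec()/(n-k)/.08,-1,1).round(2)
            out.append([*(float(x)+0 for x in d),*(float(x)+0 for x in a),claw])
            p=p+Q.apply(d*30);Q=Q*R.from_rotvec(a*.08)
        print(len(out),str(out).replace(" ","").replace(".0,",","))
    return p,Q
E
python3 -c "
from h import *
plan([((417,-335,250),86.2,0)])"
```

```text
17 [[0.6,-0.32,-0.01,0,0,-0.9,1],[0.62,-0.27,-0.01,0,0,-0.9,1],[0.64,-0.23,-0.01,0,0,-0.9,1],[0.65,-0.18,-0.01,0,0,-0.9,1],[0.67,-0.13,-0.01,0,0,-0.9,1],[0.67,-0.08,-0.01,0,0,-0.9,1],[0.68,-0.04,-0.01,0,0,-0.9,1],[0.68,0.01,-0.01,0,0,-0.9,1],[0.68,0.06,-0.01,0,0,-0.9,1],[0.67,0.11,-0.01,0,0,-0.89,1],[0.66,0.16,-0.01,0,0,-0.9,1],[0.65,0.21,-0.01,0,0,-0.89,1],[0.63,0.25,-0.01,0,0,-0.9,1],[0.61,0.3,-0.01,0,0,-0.89,1],[0.59,0.34,-0.01,0,-0.01,-0.9,1],[0.56,0.38,-0.01,0,0,-0.89,1],[0.53,0.41,-0.02,-0.01,-0.01,-0.9,1]]
```

Emit:
{"op": "apply_moves", "data": {"deltas": [[0.6,-0.32,0,0,0,-0.9,1],[0.62,-0.27,0,0,0,-0.9,1],[0.64,-0.23,0,0,0,-0.9,1],[0.65,-0.18,0,0,0,-0.9,1],[0.67,-0.13,0,0,0,-0.9,1],[0.67,-0.08,0,0,0,-0.9,1],[0.68,-0.04,0,0,0,-0.9,1],[0.68,0,0,0,0,-0.9,1]]}}

```text
time: 1.15
tool_pos: [285.4, -461.6, 245.1]
tcp_rot: [-180.0, -0.0, 49.5]
ft_force: [-0.2, 0.6, 0.8]
finger_gap: 85.5
grip_force: 0.0
```

Emit:
{"op": "apply_moves", "data": {"deltas": [[0.68,0.06,0,0,0,-0.9,1],[0.67,0.11,0,0,0,-0.9,1],[0.66,0.16,0,0,0,-0.9,1],[0.65,0.21,0,0,0,-0.9,1],[0.63,0.25,0,0,0,-0.9,1],[0.61,0.3,0,0,0,-0.9,1],[0.59,0.34,0,0,0,-0.9,1],[0.56,0.38,0,0,0,-0.9,1]]}}

```text
time: 2.15
tool_pos: [403.1, -348.1, 245.3]
tcp_rot: [180.0, 0.0, 82.5]
ft_force: [-0.8, -0.6, -0.3]
finger_gap: 85.0
grip_force: 0.0
```

Emit:
{"op": "apply_moves", "data": {"deltas": [[0.53,0.41,-0.1,0,0,-0.9,1],[0,0,0,0,0,0,1]]}}

```text
time: 2.4
tool_pos: [417.7, -333.8, 248.5]
tcp_rot: [180.0, 0.0, 86.6]
ft_force: [-0.2, 0.7, -0.0]
finger_gap: 85.5
grip_force: 0.0
```

```bash
python3 -c "
from h import *
s=sense();print(s['time'],s['tool_pos'],s['tcp_rot'])
c=cam('wrist',s);im=snapshot('wrist')[:,:,::-1];cv2.imwrite('pics/w1.png',im)
for P in [(424,-232.5,15),(419.6,-309.5,27),(413.8,-390.6,27)]: print(proj(c,P))
h=cv2.cvtColor(im,cv2.COLOR_BGR2HSV);m=cv2.inRange(h,(4,120,60),(20,255,255))
ys,xs=np.nonzero(m);print(cv2.minAreaRect(np.stack([xs,ys],1).astype(np.float32)),len(xs))
"
```

```text
2.4 [ 417.7097208  -333.84788593  248.52938195] [1.79976087e+02 6.43799419e-03 8.66120149e+01]
[318.62524809  86.37369187]
[318.73556408 152.96538758]
[317.91796361 215.88243231]
((203.32620239257812, 200.50033569335938), (62.25434112548828, 254.46270751953125), 81.45721435546875) 1229
```

View pics/w1.png

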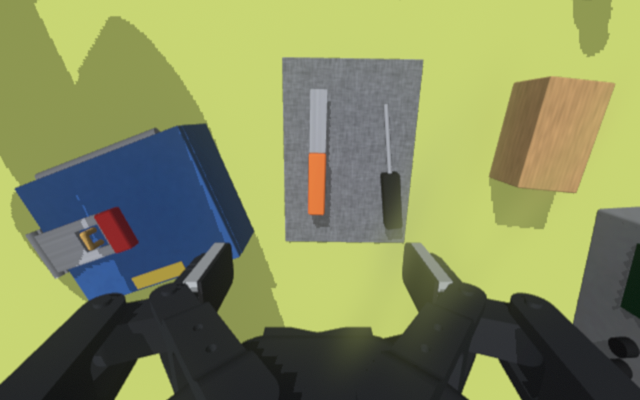

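The wrist view shows the orange handle from (317.5,153) to (316,214.5) and the blade end at (318.5,89). This agrees with the top/side measurement. Next I compute the grasp.

```bash
python3 -c "
from h import *
s=sense();c=cam('wrist',s)
a=atz(c,(317.5,153),27);b=atz(c,(316,214.3),27);t=atz(c,(318.5,89),16.5);print(a,b,t)
print(np.degrees(np.arctan2(*(a-b)[[1,0]])),np.degrees(np.arctan2(*(t-b)[[1,0]])),np.linalg.norm((a-b)[:2]),np.linalg.norm((t-b)[:2]))
print(tri(c,(318.5,89),cam('top'),(190+598.5/2.75-.5,125+250.5/2.75-.5)),tri(c,(316,214.3),cam('top'),(190+742.5/2.75-.5,125+255.5/2.75-.5)))
m=(a+b)/2
plan([((m[0],m[1],60),85.6,0),((m[0],m[1],20),85.6,0)])"
```

```text
[ 417.41105004 -310.06301445   27.        ] [ 410.60922569 -388.84878968   27.        ] [ 423.12961559 -236.19294857   16.5       ]
85.06570955872702 85.31126074798112 79.07884162395511 153.16842359818446
(array([ 423.86047104, -234.95106451,    1.98548305]), np.float64(1.2778389501646097)) (array([ 412.40010043, -369.67005241,   82.14266944]), np.float64(0.5670908908452249))
7 [[-0.07,-0.01,0.9,0,0,0.03,1],[-0.07,-0.01,0.9,0,0,0.03,1],[-0.07,-0.01,0.9,0,0,0.03,1],[-0.07,-0.01,0.89,0,0,0.03,1],[-0.07,-0.01,0.9,0,0,0.03,1],[-0.08,-0.01,0.89,0,0,0.02,1],[-0.07,-0.01,0.9,0,0,0.03,1]]
2 [[0,0,0.67,0,0,0,1],[0,0,0.66,0,0,0,1]]
```

Emit:
{"op": "apply_moves", "data": {"deltas": [[-0.07,0,0.9,0,0,0.04,1],[-0.07,0,0.9,0,0,0.04,1],[-0.07,0,0.9,0,0,0.04,1],[-0.07,0,0.9,0,0,0.04,1],[-0.07,0,0.9,0,0,0.04,1],[-0.07,0,0.9,0,0,0.04,1],[-0.07,0,0.9,0,0,0.04,1],[-0.05,0,0.6,0,0,0,1]], "grip_force": 100}}

```text
time: 3.45
tool_pos: [414.4, -351.2, 39.7]
tcp_rot: [-179.9, -0.1, 85.1]
ft_force: [-0.4, -0.3, -0.0]
finger_gap: 85.7
grip_force: 0.0
```

Emit:
{"op": "apply_moves", "data": {"deltas": [[0,0,0.4,0,0,0,1],[0,0,0.22,0,0,0,1],[0,0,0,0,0,0,1]]}}

```text
time: 3.82
tool_pos: [415.4, -351.2, 22.8]
tcp_rot: [180.0, -0.0, 85.1]
ft_force: [0.7, 0.3, -0.6]
finger_gap: 85.3
grip_force: 0.0
```

```bash
python3 -c "
from h import *
s=sense();print(s['time'],s['tool_pos'],s['tcp_rot'],s['ft_force'])"
```

```text
3.825 [ 415.43198285 -351.24752101   22.76668411] [ 1.79999643e+02 -6.62197253e-04  8.51091676e+01] [ 0.65717746  0.30296586 -0.59562338]
```

Emit:
{"op": "apply_moves", "data": {"deltas": [[0,0,0.13,0,0,0,0],[0,0,0,0,0,0,0],[0,0,0,0,0,0,0],[0,0,0,0,0,0,0],[0,0,0,0,0,0,0]], "grip_force": 100}}

```text
time: 4.45
tool_pos: [415.8, -351.6, 19.4]
tcp_rot: [179.9, 0.0, 85.1]
ft_force: [0.0, 0.7, 4.4]
finger_gap: 20.0
grip_force: 98.9
```

```bash
python3 -c "
from h import *
plan([((420,-340,110),85.1,0),((591,-60,250),91,0)],0)"
```

```text
4 [[0.1,0.03,-0.75,0,0,0,0],[0.1,0.03,-0.76,0,0,0,0],[0.1,0.02,-0.75,0.01,0,0,0],[0.1,0.03,-0.76,0,0.01,0,0]]
13 [[0.75,0.38,-0.36,0,0,-0.1,0],[0.75,0.38,-0.36,0,0,-0.1,0],[0.75,0.39,-0.36,0,0,-0.1,0],[0.74,0.39,-0.36,0,0,-0.1,0],[0.74,0.4,-0.36,0,0,-0.1,0],[0.74,0.41,-0.36,0,0,-0.1,0],[0.73,0.41,-0.36,0,0,-0.1,0],[0.73,0.42,-0.36,0,0,-0.1,0],[0.73,0.42,-0.36,0,0,-0.1,0],[0.72,0.43,-0.36,0,0,-0.1,0],[0.72,0.43,-0.35,0,0,-0.1,0],[0.72,0.44,-0.36,0,0,-0.09,0],[0.71,0.44,-0.35,0,0,-0.1,0]]
```

Emit:
{"op": "apply_moves", "data": {"deltas": [[0.1,0,-0.75,0,0,0,0],[0.1,0,-0.75,0,0,0,0],[0.1,0,-0.75,0,0,0,0],[0.1,0,-0.75,0,0,0,0],[0.75,0.4,-0.36,0,0,-0.1,0],[0.75,0.4,-0.36,0,0,-0.1,0],[0.75,0.4,-0.36,0,0,-0.1,0],[0.75,0.4,-0.36,0,0,-0.1,0]]}}

```text
time: 5.45
tool_pos: [470.9, -252.1, 151.9]
tcp_rot: [-180.0, -0.0, 86.9]
ft_force: [0.7, 0.5, -0.6]
finger_gap: 19.9
grip_force: 98.1
```

Emit:
{"op": "apply_moves", "data": {"deltas": [[0.74,0.4,-0.36,0,0,-0.1,0],[0.74,0.41,-0.36,0,0,-0.1,0],[0.74,0.42,-0.36,0,0,-0.1,0],[0.73,0.43,-0.36,0,0,-0.1,0],[0.73,0.43,-0.36,0,0,-0.1,0],[0.72,0.43,-0.36,0,0,-0.1,0],[0.72,0.44,-0.36,0,0,-0.1,0],[0.72,0.44,-0.36,0,0,-0.1,0]]}}

```text
time: 6.45
tool_pos: [577.3, -79.6, 238.1]
tcp_rot: [-179.9, -0.0, 90.6]
ft_force: [-0.1, 0.2, -1.7]
finger_gap: 19.9
grip_force: 98.0
```

Emit:
{"op": "apply_moves", "data": {"deltas": [[0.72,0.44,-0.36,0,0,-0.1,0],[0,0,0,0,0,0,0]]}}

```text
time: 6.7
tool_pos: [591.1, -57.3, 249.7]
tcp_rot: [179.9, -0.0, 91.2]
ft_force: [-0.5, -0.2, -0.6]
finger_gap: 20.1
grip_force: 98.1
```

```bash
python3 -c "
from h import *
s=sense();print(s['time'],s['tool_pos'],s['tcp_rot'],s['finger_gap'])
np.save('s2.npy',s,allow_pickle=True)
c=cam('wrist',s);im=snapshot('wrist')[:,:,::-1];cv2.imwrite('pics/w2.png',im)
print(cam('wrist')[1])
cv2.imwrite('pics/w2b.png',cv2.resize(im[:330,80:560],None,fx=1.66,fy=1.66,interpolation=cv2.INTER_CUBIC))
"
```

```text
6.7 [591.06322146 -57.33233772 249.73328709] [ 1.79938312e+02 -7.69888803e-03  9.11901415e+01] 20.055897349579173
[588.48536635  10.51583956 377.2283452 ]
```

View pics/w2b.png

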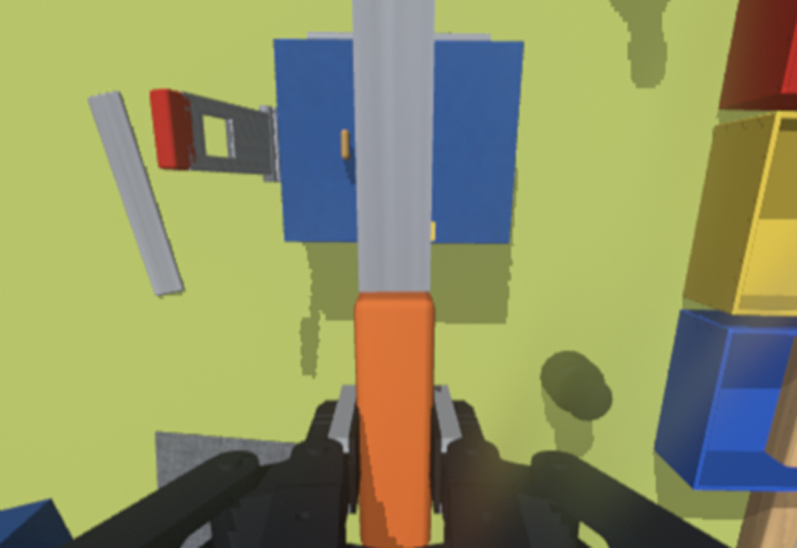

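The wrist crop shows the lid corners at (275,39), (523,42), (510,243) and (286,241), the staple at (345,143) and the hasp hinge at (272,143). The blade sits straight in the grip, with its axis at u=394.

```bash
python3 -c "
from h import *
s=np.load('s2.npy',allow_pickle=True).item();c=cam('wrist',s)
W=lambda u,v:((u+.5)/1.66-.5+80,(v+.5)/1.66-.5)
C=[atz(c,W(*p),60) for p in[(275,39),(523,42),(510,243),(286,241)]];print(np.round(C,1))
C=np.array(C)[:,:2]
print('centre',C.mean(0)); 
obj=np.array([[60,75],[60,-75],[-60,-75],[-60,75]],float)
M,_=cv2.estimateAffinePartial2D(obj,C);print(M,np.degrees(np.arctan2(M[1,0],M[0,0])),np.hypot(*M[:,0]))
print('staple',tri(c,W(345,143),cam('top'),(190+350.5/2.75-.5,125+129.5/2.75-.5)),'hinge',atz(c,W(272,143),63))
T=lambda u,v:(190+(u+.5)/2.75-.5,125+(v+.5)/2.75-.5)
for a,b in [((275,39),(289,37)),((523,42),(400,32)),((510,243),(404,168)),((286,241),(296,175)),((158,130),(348,203))]:print(tri(c,W(*a),cam('top'),T(*b)))
# blade lateral at tip: 
print([atz(c,W(u,v),245) for u,v in[(394,0),(394,290)]])
"
```

```text
[[515.9  97.2  60. ]
 [663.3  98.5  60. ]
 [665.9 -19.8  60. ]
 [517.4 -21.5  60. ]]
centre [590.62779652  38.60866426]Traceback (most recent call last):
  File "<string>", line 9, in <module>
    M,_=cv2.estimateAffinePartial2D(obj,C);print(M,np.degrees(np.arctan2(M[1,0],M[0,0])),np.hypot(*M[:,0]))
        ~~~~~~~~~~~~~~~~~~~~~~~~~~~^^^^^^^
cv2.error: OpenCV(4.12.0) /io/opencv/modules/calib3d/src/ptsetreg.cpp:1108: error: (-215:Assertion failed) count >= 0 && to.checkVector(2) == count in function 'estimateAffinePartial2D'
```

```bash
python3 -c "
from h import *
s=plan([((593,-140,230),90.8,0),((593.4,-163,51),90.8,0)],0)"
```

```text
3 [[-0.91,0.01,0.21,0,0,0.02,0],[-0.91,0.01,0.21,0,0,0.03,0],[-0.91,0.02,0.21,0,0,0.02,0]]
7 [[-0.11,0,0.85,0,0,0,0],[-0.11,0,0.85,0,0,0,0],[-0.11,0,0.85,0,0,0,0],[-0.11,0,0.85,0,0,0,0],[-0.11,0,0.86,0,0,0,0],[-0.11,0,0.85,0,0,0,0],[-0.1,0,0.86,0,0,0,0]]
```

Emit:
{"op": "apply_moves", "data": {"deltas": [[-0.91,0,0.2,0,0,0.03,0],[-0.91,0.02,0.2,0,0,0.03,0],[-0.91,0.02,0.2,0,0,0,0],[-0.11,0,0.85,0,0,0,0],[-0.11,0,0.85,0,0,0,0],[-0.11,0,0.85,0,0,0,0],[-0.11,0,0.85,0,0,0,0],[-0.11,0,0.85,0,0,0,0]]}}

```text
time: 7.75
tool_pos: [591.7, -158.0, 102.0]
tcp_rot: [-179.9, -0.0, 90.7]
ft_force: [0.8, 0.1, -0.3]
finger_gap: 20.2
grip_force: 98.1
```

Emit:
{"op": "apply_moves", "data": {"deltas": [[-0.11,0,0.85,0,0,0,0],[-0.11,0,0.85,0,0,0,0],[0,0,0,0,0,0,0]]}}

```text
time: 8.12
tool_pos: [589.9, -163.7, 49.3]
tcp_rot: [-179.6, -0.1, 90.7]
ft_force: [-0.4, 1.5, -0.6]
finger_gap: 20.1
grip_force: 98.1
```

```bash
python3 -c "
from h import *
s=sense();print(s['time'],s['tool_pos'],s['tcp_rot'],s['finger_gap'])
im=snapshot('side')[:,:,::-1];c=cam('side')
p=s['tool_pos'];print([proj(c,q) for q in[(591.5,p[1]+117,p[2]-4.4),(593,p[1]+42,p[2]-4.4),(591.4,-21,46.5)]])
cv2.imwrite('pics/s3.png',cv2.resize(im[110:250,230:410],None,fx=4,fy=4,interpolation=cv2.INTER_CUBIC))
"
```

```text
8.125 [ 589.86837599 -163.69220223   49.27728017] [-1.79642191e+02 -1.19520058e-01  9.07196038e+01] 20.146859727416476
[array([288.45129145, 181.86033773]), array([301.58453115, 167.5312171 ]), array([283.57955807, 186.54296397])]
```

View pics/s3.png

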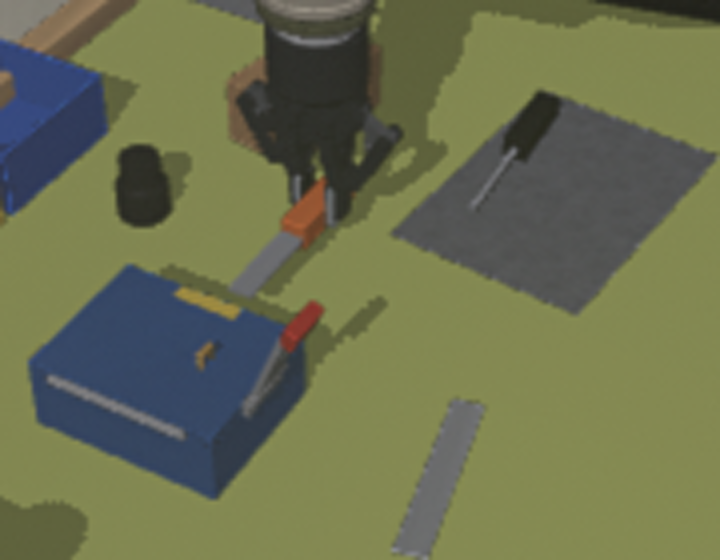

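The side crop shows the blade tip at (240,290), level with the slot under the yellow mark (208,303) and in line with it. Next is the insertion.

Emit:
{"op": "apply_moves", "data": {"deltas": [[0.3,0,-0.06,0,0,0,0],[0.4,0,0,0,0,0,0],[0.4,0,0,0,0,0,0],[0.4,0,0,0,0,0,0],[0.2,0,0,0,0,0,0],[0,0,0,0,0,0,0]]}}

```text
time: 8.93
tool_pos: [592.4, -111.6, 54.6]
tcp_rot: [-180.0, -0.0, 90.9]
ft_force: [0.1, 0.5, -0.4]
finger_gap: 20.1
grip_force: 98.1
```

```bash
python3 -c "
import numpy as np
t=np.linspace(0,1.72,15);r=92
print([(a,b) for a,b in zip((-r*np.diff(np.cos(t))/30).round(2),(-r*np.diff(np.sin(t))/30).round(2))])"
```

```text
[(np.float64(0.02), np.float64(-0.38)), (np.float64(0.07), np.float64(-0.37)), (np.float64(0.11), np.float64(-0.36)), (np.float64(0.16), np.float64(-0.34)), (np.float64(0.2), np.float64(-0.32)), (np.float64(0.24), np.float64(-0.29)), (np.float64(0.27), np.float64(-0.26)), (np.float64(0.3), np.float64(-0.23)), (np.float64(0.33), np.float64(-0.19)), (np.float64(0.35), np.float64(-0.15)), (np.float64(0.36), np.float64(-0.1)), (np.float64(0.37), np.float64(-0.06)), (np.float64(0.38), np.float64(-0.01)), (np.float64(0.38), np.float64(0.03))]
```

Emit:
{"op": "apply_moves", "data": {"deltas": [[0.02,0,-0.38,0,0,0,0],[0.07,0,-0.37,0,0,0,0],[0.11,0,-0.36,0,0,0,0],[0.16,0,-0.34,0,0,0,0],[0.2,0,-0.32,0,0,0,0],[0.24,0,-0.29,0,0,0,0],[0.27,0,-0.26,0,0,0,0],[0,0,0,0,0,0,0]]}}

```text
time: 9.93
tool_pos: [592.7, -79.6, 125.2]
tcp_rot: [179.9, -0.0, 90.8]
ft_force: [-0.3, -0.1, -1.1]
finger_gap: 19.9
grip_force: 98.3
```

```bash
python3 -c "
from h import *
s=sense();print(s['time'],s['tool_pos'],s['tcp_rot'],s['finger_gap'])
im=snapshot('side')[:,:,::-1]
a=cv2.resize(im[110:250,230:410],None,fx=4,fy=4,interpolation=cv2.INTER_CUBIC)
cv2.imwrite('pics/s4.png',a)
"
```

```text
9.925 [592.65558803 -79.59090691 125.22255564] [ 1.79897982e+02 -2.23971430e-02  9.08428400e+01] 19.911396067719636
```

View pics/s4.png

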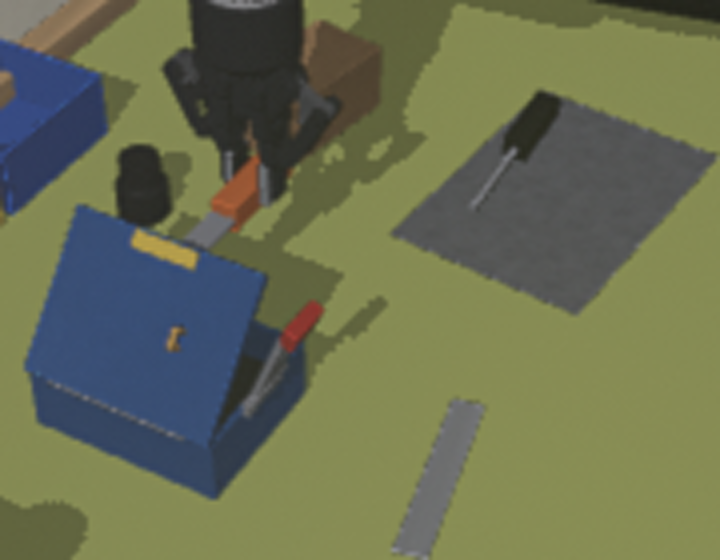

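The lid is about 0.85 rad open, following the blade under its yellow mark. I'll continue the arc.

Emit:
{"op": "apply_moves", "data": {"deltas": [[0.3,0,-0.23,0,0,0,0],[0.33,0,-0.19,0,0,0,0],[0.35,0,-0.15,0,0,0,0],[0.36,0,-0.1,0,0,0,0],[0.37,0,-0.06,0,0,0,0],[0.38,0,0,0,0,0,0],[0.38,0,0.03,0,0,0,0],[0,0,0,0,0,0,0]]}}

```text
time: 10.98
tool_pos: [590.7, -5.2, 144.7]
tcp_rot: [-180.0, -0.0, 90.9]
ft_force: [0.3, 0.2, -1.0]
finger_gap: 20.1
grip_force: 98.4
```

```bash
python3 -c "
from h import *
s=sense();print(s['time'],s['tool_pos'],s['tcp_rot'],s['ft_force'])
plan([((594,-120,150),90.8,0),((500,-260,110),88,0),((415,-351.5,50),85.2,0),((415,-351.5,22),85.2,0)],0)
"
```

```text
10.975 [590.73197834  -5.16713985 144.74333376] [-1.79970996e+02 -3.94101486e-02  9.08649324e+01] [ 0.25391341  0.19655543 -1.00167761]
5 [[-0.77,0.01,-0.04,0,0,0,0],[-0.76,0.01,-0.03,0,0,0,0],[-0.77,0.01,-0.04,0,0,0,0],[-0.76,0.01,-0.03,0,0,0.01,0],[-0.77,0.01,-0.04,-0.01,-0.01,0,0]]
7 [[-0.66,-0.46,0.19,0,0,0.09,0],[-0.66,-0.45,0.19,0,0,0.09,0],[-0.67,-0.45,0.19,0,0,0.09,0],[-0.67,-0.44,0.19,0,0,0.09,0],[-0.67,-0.44,0.19,0,0,0.09,0],[-0.68,-0.43,0.19,0,0,0.08,0],[-0.68,-0.43,0.2,0,0,0.09,0]]
5 [[-0.63,-0.54,0.4,0,0,0.12,0],[-0.63,-0.54,0.4,0,0,0.12,0],[-0.64,-0.53,0.4,0,0,0.12,0],[-0.65,-0.53,0.4,0,0,0.12,0],[-0.65,-0.52,0.39,0,0,0.13,0]]
1 [[0,0,0.94,0,0,0,0]]
```

Emit:
{"op": "apply_moves", "data": {"deltas": [[-0.77,0,-0.04,0,0,0,0],[-0.77,0,-0.04,0,0,0,0],[-0.77,0,-0.04,0,0,0,0],[-0.77,0,-0.04,0,0,0,0],[-0.77,0,-0.04,0,0,0,0],[-0.66,-0.46,0.19,0,0,0.09,0],[-0.66,-0.45,0.19,0,0,0.09,0],[-0.67,-0.45,0.19,0,0,0.09,0]]}}

```text
time: 11.98
tool_pos: [551.6, -182.9, 133.6]
tcp_rot: [-180.0, -0.0, 89.5]
ft_force: [-0.2, -0.5, -0.7]
finger_gap: 20.0
grip_force: 98.4
```

Emit:
{"op": "apply_moves", "data": {"deltas": [[-0.67,-0.44,0.19,0,0,0.09,0],[-0.67,-0.44,0.19,0,0,0.09,0],[-0.68,-0.43,0.19,0,0,0.09,0],[-0.68,-0.43,0.19,0,0,0.09,0],[-0.63,-0.54,0.4,0,0,0.12,0],[-0.63,-0.54,0.4,0,0,0.12,0],[-0.64,-0.53,0.4,0,0,0.12,0],[-0.65,-0.53,0.4,0,0,0.12,0]]}}

```text
time: 12.98
tool_pos: [429.6, -336.0, 62.8]
tcp_rot: [180.0, -0.0, 85.7]
ft_force: [-0.1, 0.3, 0.1]
finger_gap: 19.7
grip_force: 98.4
```

Emit:
{"op": "apply_moves", "data": {"deltas": [[-0.65,-0.52,0.4,0,0,0.12,0],[0,0,0.3,0,0,0,0],[0,0,0,0,0,0,0]]}}

```text
time: 13.35
tool_pos: [413.0, -352.7, 41.3]
tcp_rot: [-179.9, -0.1, 85.1]
ft_force: [-0.5, -1.3, -0.4]
finger_gap: 19.8
grip_force: 98.4
```

```bash
python3 -c "
from h import *
s=sense();print(s['time'],s['tool_pos'],s['tcp_rot'],s['ft_force'])
plan([((415,-351.5,20.5),85.2,0)],0)
"
```

```text
13.35 [ 413.01844889 -352.72373032   41.3132918 ] [-1.79936516e+02 -8.79665732e-02  8.51281470e+01] [-0.45098174 -1.33763722 -0.39928204]
1 [[0.05,0.06,0.69,-0.01,-0.02,-0.02,0]]
```

Emit:
{"op": "apply_moves", "data": {"deltas": [[0,0,0.4,0,0,0,0],[0,0,0.18,0,0,0,0],[0,0,0.06,0,0,0,0],[0,0,0,0,0,0,0]]}}

```text
time: 13.85
tool_pos: [413.5, -353.2, 22.9]
tcp_rot: [-180.0, -0.0, 85.2]
ft_force: [-0.6, 0.4, -0.2]
finger_gap: 20.2
grip_force: 98.4
```

Emit:
{"op": "apply_moves", "data": {"deltas": [[0,0,0.06,0,0,0,0],[0,0,0.04,0,0,0,0],[0,0,0,0,0,0,0]]}}

```text
time: 14.22
tool_pos: [413.3, -353.4, 20.0]
tcp_rot: [-180.0, -0.0, 85.1]
ft_force: [0.4, 0.1, -0.3]
finger_gap: 20.0
grip_force: 98.4
```

Emit:
{"op": "apply_moves", "data": {"deltas": [[0,0,0,0,0,0,1],[0,0,0,0,0,0,1],[0,0,0,0,0,0,1],[0,0,-0.5,0,0,0,1],[0,0,-1,0,0,0,1],[0,0,-1,0,0,0,1],[0.5,0,-1,0,0,0,1],[1,0,-1,0,0,0,1]]}}

```text
time: 15.22
tool_pos: [417.3, -308.9, 157.4]
tcp_rot: [179.9, 0.1, 85.1]
ft_force: [0.3, 0.1, -0.5]
finger_gap: 85.1
grip_force: 0.0
```

```bash
python3 -c "
from h import *
s=sense();print(s['time'],s['tool_pos'],s['tcp_rot'],s['ft_force'])
plan([((445,300,270),90,0)],1,sp=1)
"
```

```text
15.225 [ 417.29865671 -308.94828962  157.40887766] [1.79922228e+02 6.97539154e-02 8.50720937e+01] [ 0.2692992   0.13407714 -0.53919158]
21 [[0.97,-0.04,-0.18,0,0,-0.05,1],[0.97,-0.04,-0.18,0,0,-0.05,1],[0.97,-0.03,-0.18,0,0,-0.05,1],[0.97,-0.03,-0.18,0,0,-0.05,1],[0.97,-0.02,-0.18,0,0,-0.05,1],[0.97,-0.02,-0.18,0,0,-0.05,1],[0.97,-0.02,-0.18,0,0,-0.05,1],[0.97,-0.01,-0.18,0,0,-0.05,1],[0.97,-0.01,-0.18,0,0,-0.05,1],[0.97,0,-0.18,0,0,-0.05,1],[0.96,0,-0.18,0,0,-0.05,1],[0.97,0,-0.18,0,0,-0.05,1],[0.96,0.01,-0.18,0,0,-0.05,1],[0.97,0.01,-0.18,0,0,-0.05,1],[0.96,0.02,-0.18,0,0,-0.05,1],[0.96,0.02,-0.18,0,0,-0.05,1],[0.97,0.02,-0.18,0,0,-0.06,1],[0.96,0.03,-0.18,0,0,-0.05,1],[0.97,0.03,-0.18,0.01,0.01,-0.06,1],[0.96,0.04,-0.18,0,0,-0.05,1],[0.97,0.04,-0.18,0.01,0.01,-0.06,1]]
```

```bash
python3 -c "
from h import *
plan([((570,-40,290),90.8,0)],1,sp=1)
"
```

```text
12 [[0.78,0.36,-0.37,0,0,-0.1,1],[0.78,0.37,-0.37,0,0,-0.1,1],[0.77,0.37,-0.37,0,0,-0.1,1],[0.77,0.38,-0.37,0,0,-0.11,1],[0.77,0.38,-0.37,0,0,-0.1,1],[0.77,0.39,-0.37,0,0,-0.11,1],[0.76,0.4,-0.37,0,0,-0.1,1],[0.76,0.4,-0.37,0,0,-0.11,1],[0.75,0.41,-0.37,0,0,-0.1,1],[0.75,0.42,-0.37,0.01,0.01,-0.11,1],[0.75,0.42,-0.36,0,0,-0.1,1],[0.75,0.42,-0.36,0.01,0.01,-0.11,1]]
```

Emit:
{"op": "apply_moves", "data": {"deltas": [[0.78,0.36,-0.37,0,0,-0.1,1],[0.78,0.37,-0.37,0,0,-0.1,1],[0.77,0.37,-0.37,0,0,-0.1,1],[0.77,0.38,-0.37,0,0,-0.1,1],[0.77,0.38,-0.37,0,0,-0.1,1],[0.77,0.39,-0.37,0,0,-0.1,1],[0.76,0.4,-0.37,0,0,-0.1,1],[0.76,0.4,-0.37,0,0,-0.1,1]]}}

```text
time: 16.23
tool_pos: [519.4, -128.4, 245.5]
tcp_rot: [179.9, 0.0, 88.8]
ft_force: [-0.4, -0.0, -0.7]
finger_gap: 85.3
grip_force: 0.0
```

Emit:
{"op": "apply_moves", "data": {"deltas": [[0.75,0.41,-0.37,0,0,-0.1,1],[0.75,0.42,-0.37,0,0,-0.1,1],[0.75,0.42,-0.37,0,0,-0.1,1],[0.75,0.42,-0.37,0,0,-0.1,1],[0,0,0,0,0,0,1]]}}

```text
time: 16.85
tool_pos: [570.8, -38.3, 290.4]
tcp_rot: [179.8, 0.0, 90.8]
ft_force: [0.5, -0.2, -0.4]
finger_gap: 85.3
grip_force: 0.0
```

```bash
python3 -c "
from h import *
s=sense();print(s['time'],s['tool_pos'],s['tcp_rot'])
np.save('s5.npy',s,allow_pickle=True)
im=snapshot('wrist')[:,:,::-1];cv2.imwrite('pics/w5.png',im)
cv2.imwrite('pics/t5.png',snapshot('top')[:,:,::-1]);cv2.imwrite('pics/sd5.png',snapshot('side')[:,:,::-1])
c=cam('wrist',s);print([proj(c,(590.6,38.6,z)) for z in(5,20,60)])
plan([((445,310,270),90,0)],1,sp=1)
cv2.imwrite('pics/w5b.png',cv2.resize(im[:270,160:520],None,fx=2.2,fy=2.2,interpolation=cv2.INTER_CUBIC))
"
```

```text
16.85 [570.782578   -38.32328162 290.44566913] [1.79827387e+02 1.38928160e-02 9.07823737e+01]
[array([332.90404182, 109.25071298]), array([333.4992508 , 109.02642917]), array([335.33137219, 108.33605789])]
13 [[0.9,-0.31,0.05,0,0,0.01,1],[0.9,-0.31,0.05,0,0,0.01,1],[0.9,-0.31,0.05,0,0,0.01,1],[0.9,-0.31,0.05,0,0,0.01,1],[0.9,-0.31,0.05,0,0,0.01,1],[0.9,-0.31,0.04,0,0,0.01,1],[0.9,-0.31,0.05,0,0,0.01,1],[0.9,-0.32,0.04,0,0,0.01,1],[0.9,-0.32,0.05,0,0,0.01,1],[0.9,-0.31,0.04,0,0,0.01,1],[0.9,-0.32,0.05,0,0,0.01,1],[0.9,-0.32,0.04,0,0,0.02,1],[0.9,-0.31,0.05,0,0,0.01,1]]
```

View pics/w5b.png

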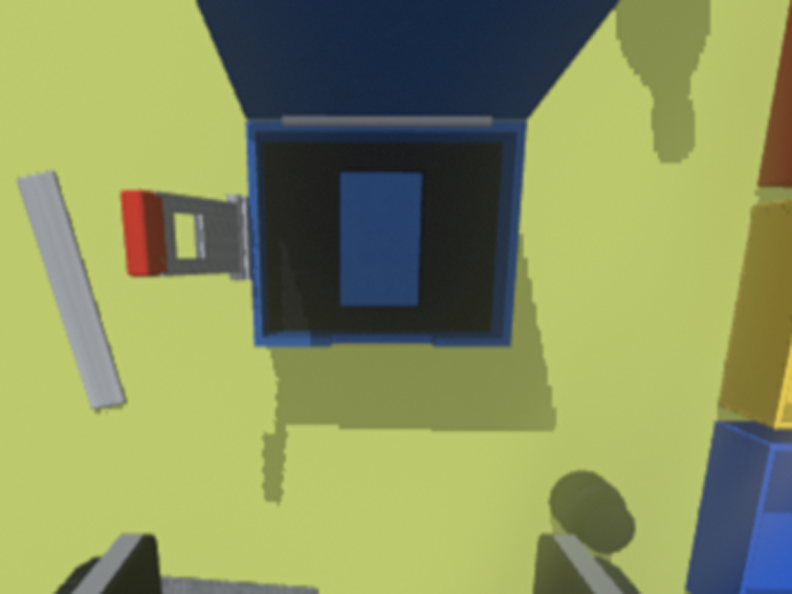

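The lid is wide open. The pocket's blue floor has its corners at (340,171), (422,172), (418,306) and (340,306). The case rim corners are (247,121), (526,121), (511,346) and (255,346).

```bash
python3 -c "
from h import *
s=np.load('s5.npy',allow_pickle=True).item();c=cam('wrist',s)
W=lambda u,v:((u+.5)/2.2-.5+160,(v+.5)/2.2-.5)
for z,ps in((20,[(340,171),(422,172),(418,306),(340,306)]),(5,[(340,171),(422,172),(418,306),(340,306)]),(52,[(247,121),(526,121),(511,346),(255,346)])):
    C=np.array([atz(c,W(*p),z) for p in ps]);print(z,C[:,:2].round(1).tolist(),C.mean(0))
"
```

```text
20 [[564.6, 77.4], [612.9, 77.5], [614.0, -0.1], [565.4, -0.8]] [589.19676952  38.47947423  20.        ]
5 [[564.4, 79.1], [614.5, 79.2], [615.7, -1.3], [565.2, -2.0]] [589.95914436  38.78254787   5.        ]
52 [[515.3, 97.6], [663.4, 99.6], [665.6, -19.9], [516.3, -21.9]] [590.17007663  38.86534068  52.        ]
```

Emit:
{"op": "apply_moves", "data": {"deltas": [[0.9,-0.31,0.05,0,0,0,1],[0.9,-0.31,0.05,0,0,0,1],[0.9,-0.31,0.05,0,0,0,1],[0.9,-0.31,0.05,0,0,0,1],[0.9,-0.31,0.05,0,0,0,1],[0.9,-0.31,0.05,0,0,0,1],[0.9,-0.31,0.05,0,0,0,1],[0.9,-0.31,0.05,0,0,0,1]]}}

```text
time: 18.0
tool_pos: [492.4, 175.2, 275.8]
tcp_rot: [-180.0, 0.0, 90.6]
ft_force: [0.3, -0.4, 0.6]
finger_gap: 85.4
grip_force: 0.0
```

Emit:
{"op": "apply_moves", "data": {"deltas": [[0.9,-0.31,0.05,0,0,0,1],[0.9,-0.31,0.05,0,0,0,1],[0.9,-0.31,0.05,0,0,0,1],[0.9,-0.31,0.05,0,0,0,1],[0.9,-0.31,0.05,0,0,0,1],[0,0,0,0,0,0,1]]}}

```text
time: 18.75
tool_pos: [444.2, 310.3, 268.1]
tcp_rot: [-179.9, 0.0, 90.7]
ft_force: [0.3, -0.7, 0.5]
finger_gap: 85.2
grip_force: 0.0
```

```bash
python3 -c "
from h import *
s=sense();print(s['time'],s['tool_pos'],s['tcp_rot'])
np.save('s6.npy',s,allow_pickle=True)
im=snapshot('wrist')[:,:,::-1];cv2.imwrite('pics/w6.png',im)
c=cam('wrist',s);q=proj(c,(456,353,70));print(q)
x,y=max(int(q[0])-140,0),max(int(q[1])-100,0);print(x,y)
cv2.imwrite('pics/w6b.png',cv2.resize(im[y:y+200,x:x+260],None,fx=3,fy=3,interpolation=cv2.INTER_CUBIC))
"
```

```text
18.75 [444.20709524 310.29064899 268.09234455] [-1.79936326e+02  2.59720042e-02  9.07219145e+01]
[329.7127538  139.41497286]
189 39
```

View pics/w6b.png

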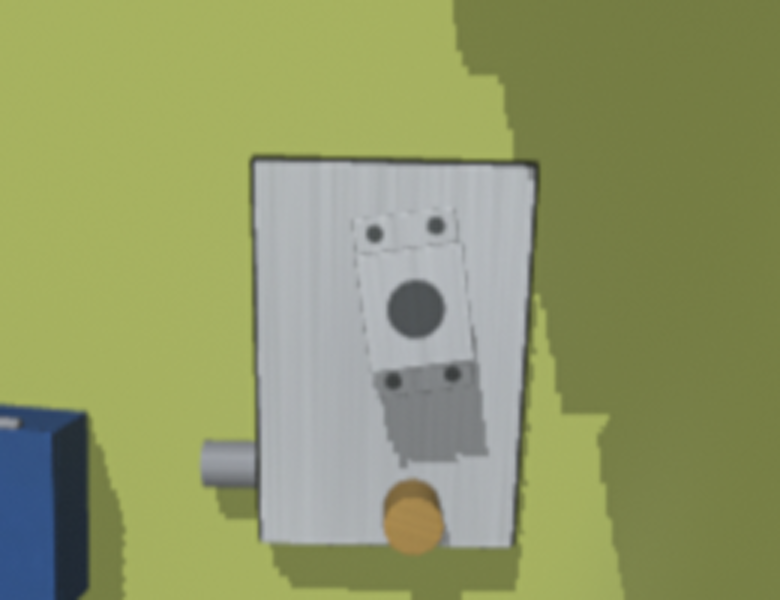

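The crop shows the specimen upright, with its step-top corners at (357,253), (461,242), (475,362) and (372,372) and the bore at (416,309). The brass plug at (413,525) is clear of it.

```bash
python3 -c "
from h import *
s=np.load('s6.npy',allow_pickle=True).item();c=cam('wrist',s)
W=lambda u,v:((u+.5)/3-.5+189,(v+.5)/3-.5+39)
C=np.array([atz(c,W(*p),70) for p in[(357,253),(461,242),(475,362),(372,372)]]);print(C.round(1),C.mean(0))
for a,b in((3,0),(2,1),(0,1),(3,2)):d=C[b]-C[a];print(np.degrees(np.arctan2(d[1],d[0])),np.linalg.norm(d))
print('bore',atz(c,W(416,309),70),tri(c,W(416,309),cam('top'),(190+59.5/2.75-.5,125+235.5/2.75-.5)))
print('holes',[atz(c,W(*p),52).round(1) for p in[(374,234),(436,226),(453,374),(393,381)]])
print('plug',atz(c,W(413,525),60))
"
```

```text
[[431.2 370.5  70. ]
 [469.4 374.9  70. ]
 [476.3 330.8  70. ]
 [437.1 326.5  70. ]] [453.48769474 350.7049893   70.        ]
97.58114931174242 44.425825038891894
98.92930314778572 44.626220857417565
6.544772659217053 38.42479747251152
6.299467351690325 39.4783344433352
bore [453.38349486 350.47575438  70.        ] (array([454.52520631, 351.0429788 ,  77.45000936]), np.float64(2.7628303359127964))
holes [array([437.1, 377.3,  52. ]), array([461. , 380.5,  52. ]), array([469.5, 323.2,  52. ]), array([445.3, 320.1,  52. ])]
plug [454.36885198 261.2983667   60.        ]
```

```bash
python3 -c "
from h import *
plan([((453.4,350.6,100),97.6,0),((453.4,350.6,61),97.6,0,2)],1)
"
```

```text
7 [[0.2,0.04,0.8,0,0,-0.22,1],[0.19,0.05,0.8,0,0,-0.21,1],[0.19,0.05,0.8,0,0,-0.22,1],[0.19,0.06,0.8,0,0,-0.21,1],[0.2,0.06,0.8,0,0,-0.22,1],[0.19,0.06,0.8,0,0,-0.21,1],[0.19,0.06,0.81,-0.01,0.01,-0.22,1]]
2 [[0,0,0.65,0,0,0,1],[0,0,0.65,0,0,0,1]]
```

Emit:
{"op": "apply_moves", "data": {"deltas": [[0.2,0.04,0.8,0,0,-0.22,1],[0.19,0.05,0.8,0,0,-0.22,1],[0.19,0.05,0.8,0,0,-0.22,1],[0.19,0.06,0.8,0,0,-0.21,1],[0.19,0.06,0.8,0,0,-0.21,1],[0.19,0.06,0.8,0,0,-0.21,1],[0.19,0.06,0.8,0,0,-0.21,1],[0,0,0.6,0,0,0,1]], "grip_force": 60}}

```text
time: 19.8
tool_pos: [454.1, 349.5, 81.5]
tcp_rot: [-180.0, 0.0, 97.5]
ft_force: [0.3, 0.1, 0.9]
finger_gap: 85.1
grip_force: 0.0
```

Emit:
{"op": "apply_moves", "data": {"deltas": [[0,0,0.6,0,0,0,1],[0,0,0,0,0,0,1],[0,0,0,0,0,0,1]]}}

```text
time: 20.18
tool_pos: [454.3, 350.9, 65.4]
tcp_rot: [180.0, -0.0, 97.5]
ft_force: [-0.3, 0.2, 0.8]
finger_gap: 85.5
grip_force: 0.0
```

```bash
python3 -c "
from h import *
s=sense();print(s['time'],s['tool_pos'],s['tcp_rot'],s['joint_pos'])
plan([((453.4,350.6,61),97.6,0)],1)
"
```

```text
20.175 [454.31788833 350.89654843  65.42408738] [ 1.79951601e+02 -1.93618266e-02  9.75086668e+01] [ 3.25657843e+01  1.25499266e+01  9.91856110e+01 -3.18619123e-03
  6.82124180e+01  2.50583070e+01]
1 [[-0.01,-0.03,0.15,0.01,0,-0.02,1]]
```

Emit:
{"op": "apply_moves", "data": {"deltas": [[0,-0.03,0.15,0,0,0,1],[0,0,0,0,0,0,0],[0,0,0,0,0,0,0],[0,0,0,0,0,0,0],[0,0,0,0,0,0,0],[0,0,0,0,0,0,0]], "grip_force": 60}}

```text
time: 20.92
tool_pos: [453.3, 351.0, 60.8]
tcp_rot: [179.9, -0.0, 97.5]
ft_force: [-0.0, -0.3, 4.6]
finger_gap: 38.5
grip_force: 62.6
```

```bash
python3 -c "
from h import *
s=sense();print(s['time'],s['tool_pos'],s['tcp_rot'],s['finger_gap'],s['grip_force'])
plan([((456,340,150),97.6,0),((540,60,160),90.8,0),((590.0,38.8,130),90.8,0),((590.0,38.8,60),90.8,0)],0)
"
```

```text
20.925 [453.34872416 351.0262525   60.78668592] [ 1.79942842e+02 -2.87369796e-02  9.75283510e+01] 38.48804170718922 62.55882740020752
4 [[-0.09,0.01,-0.74,0,0,0,0],[-0.09,0.01,-0.74,0,0,-0.01,0],[-0.1,0.01,-0.75,0.01,0,0,0],[-0.09,0.01,-0.74,0,-0.01,-0.01,0]]
11 [[-0.88,0.14,-0.03,0,0,0.14,0],[-0.87,0.15,-0.03,0,0,0.13,0],[-0.87,0.16,-0.03,0,0,0.14,0],[-0.87,0.17,-0.03,0,0,0.13,0],[-0.87,0.18,-0.03,0,0,0.14,0],[-0.87,0.19,-0.03,0,0,0.13,0],[-0.86,0.19,-0.03,0,0,0.14,0],[-0.86,0.21,-0.03,0,0,0.13,0],[-0.86,0.21,-0.03,0,0,0.14,0],[-0.86,0.22,-0.03,0,0,0.13,0],[-0.85,0.24,-0.03,0,0,0.14,0]]
3 [[-0.24,0.55,0.33,0,0,0,0],[-0.25,0.55,0.33,0,0,0,0],[-0.24,0.55,0.34,0,0,0,0]]
3 [[0,0,0.78,0,0,0,0],[0,0,0.77,0,0,0,0],[0,0,0.78,0,0,0,0]]
```

```bash
python3 -c "
from h import *
plan([((456,340,200),97.6,0),((500,230,245),95,0),((590.0,38.8,240),90.8,0),((590.0,38.8,66),90.8,0)],0,sp=1)
"
```

```text
5 [[-0.07,0.01,-0.93,0,0,0,0],[-0.08,0.01,-0.93,0,0,0,0],[-0.07,0.01,-0.93,0,0,-0.01,0],[-0.08,0.01,-0.93,0.01,0,0,0],[-0.07,0,-0.92,0,-0.01,-0.01,0]]
5 [[-0.77,0.19,-0.3,0,0,0.11,0],[-0.76,0.2,-0.3,0,0,0.12,0],[-0.76,0.21,-0.3,0,0,0.11,0],[-0.76,0.22,-0.3,0,0,0.12,0],[-0.76,0.22,-0.3,0,0,0.11,0]]
8 [[-0.83,0.3,0.02,0,0,0.11,0],[-0.82,0.31,0.02,0,0,0.12,0],[-0.82,0.32,0.02,0,0,0.11,0],[-0.82,0.33,0.02,0,0,0.12,0],[-0.82,0.33,0.02,0,0,0.11,0],[-0.81,0.34,0.02,0,0,0.12,0],[-0.81,0.35,0.02,0,0,0.11,0],[-0.8,0.36,0.03,0,0,0.12,0]]
6 [[0,0,0.97,0,0,0,0],[0,0,0.97,0,0,0,0],[0,0,0.96,0,0,0,0],[0,0,0.97,0,0,0,0],[0,0,0.96,0,0,0,0],[0,0,0.97,0,0,0,0]]
```

Emit:
{"op": "apply_moves", "data": {"deltas": [[-0.07,0,-0.93,0,0,0,0],[-0.07,0,-0.93,0,0,0,0],[-0.07,0,-0.93,0,0,0,0],[-0.07,0,-0.93,0,0,0,0],[-0.07,0,-0.93,0,0,0,0],[-0.77,0.19,-0.3,0,0,0.11,0],[-0.76,0.2,-0.3,0,0,0.12,0],[-0.76,0.21,-0.3,0,0,0.11,0]]}}

```text
time: 21.92
tool_pos: [480.1, 273.5, 226.0]
tcp_rot: [-179.9, 0.0, 96.0]
ft_force: [0.6, -0.8, -2.1]
finger_gap: 38.8
grip_force: 62.0
```

Emit:
{"op": "apply_moves", "data": {"deltas": [[-0.76,0.22,-0.3,0,0,0.12,0],[-0.76,0.22,-0.3,0,0,0.11,0],[-0.83,0.3,0.02,0,0,0.11,0],[-0.82,0.31,0.02,0,0,0.12,0],[-0.82,0.32,0.02,0,0,0.11,0],[-0.82,0.33,0.02,0,0,0.12,0],[-0.82,0.33,0.02,0,0,0.11,0],[-0.81,0.34,0.02,0,0,0.12,0]]}}

```text
time: 22.92
tool_pos: [565.0, 85.7, 240.0]
tcp_rot: [-179.9, 0.0, 91.7]
ft_force: [-0.3, 0.4, -1.9]
finger_gap: 38.9
grip_force: 62.0
```

Emit:
{"op": "apply_moves", "data": {"deltas": [[-0.81,0.35,0.02,0,0,0.11,0],[-0.8,0.36,0.02,0,0,0.12,0],[0,0,0.5,0,0,0,0],[0,0,0,0,0,0,0]]}}

```text
time: 23.42
tool_pos: [586.1, 39.3, 221.9]
tcp_rot: [-179.7, -0.0, 90.7]
ft_force: [-0.7, -0.8, -2.6]
finger_gap: 38.3
grip_force: 61.9
```

```bash
python3 -c "
from h import *
s=sense();print(s['time'],s['tool_pos'],s['tcp_rot'],s['finger_gap'],s['grip_force'])
im=snapshot('wrist')[:,:,::-1];cv2.imwrite('pics/w7.png',im);c=cam('wrist',s);print(proj(c,s['tool_pos']+[0,0,9.2]))
# bore centroid
g=cv2.cvtColor(im,cv2.COLOR_BGR2GRAY);q=proj(c,s['tool_pos']+[0,0,9.2]).astype(int)
r=g[q[1]-40:q[1]+40,q[0]-40:q[0]+40];m=(r<90).astype(np.uint8);n,l,st,ce=cv2.connectedComponentsWithStats(m)
print([(st[i],ce[i]+q-40) for i in range(1,n) if st[i][4]>60])
plan([((590.0,38.8,66),90.8,0)],0,sp=1)
"
```

```text
23.425 [586.09842777  39.27378272 221.93738053] [-1.79707940e+02 -3.51661016e-02  9.06946386e+01] 38.26796249689857 61.924592815339565
[319.07119521 268.50398665]
[]
6 [[0,0.02,0.87,-0.01,0,0,0],[-0.01,0.02,0.87,-0.01,0,0,0],[0,0.02,0.87,-0.01,0,0,0],[-0.01,0.02,0.87,0,0,-0.01,0],[0,0.02,0.88,-0.01,0,0,0],[-0.01,0.02,0.87,0,-0.01,-0.01,0]]
```

Emit:
{"op": "apply_moves", "data": {"deltas": [[0,0.06,0.9,0,0,0,0],[0,0.06,0.9,0,0,0,0],[0,0,0.9,0,0,0,0],[0,0,0.9,0,0,0,0],[0,0,0.6,0,0,0,0],[0,0,0,0,0,0,0],[0,0,0,0,0,0,0]]}}

```text
time: 24.35
tool_pos: [592.2, 39.1, 100.2]
tcp_rot: [179.9, 0.0, 90.7]
ft_force: [0.5, -0.7, -1.6]
finger_gap: 38.7
grip_force: 61.9
```

```bash
python3 -c "
from h import *
s=sense();print(s['time'],s['tool_pos'],s['tcp_rot'],s['finger_gap'],s['grip_force'])
im=snapshot('wrist')[:,:,::-1];cv2.imwrite('pics/w7.png',im)
s=sense();print(s['tool_pos'],s['tcp_rot'],s['qd'])
plan([((590.0,38.8,50),90.8,0)],0,sp=1)
cv2.imwrite('pics/w7b.png',cv2.resize(im[100:400,160:480],None,fx=2,fy=2,interpolation=cv2.INTER_CUBIC))
"
```

```text
24.35 [592.21702821  39.14299003 100.1851037 ] [1.79903419e+02 1.20798458e-03 9.07201623e+01] 38.721644436543215 61.93470619618893
[592.50874709  39.0189026  100.54017835] [1.79861368e+02 4.22405654e-03 9.07089939e+01] [-0.14871002 -0.15048542 -0.02713833  0.0090723  -0.06021986  0.09260806]
2 [[0,-0.04,0.84,0.02,0,-0.01,0],[-0.01,-0.05,0.84,0.01,0,-0.01,0]]
```

View pics/w7b.png

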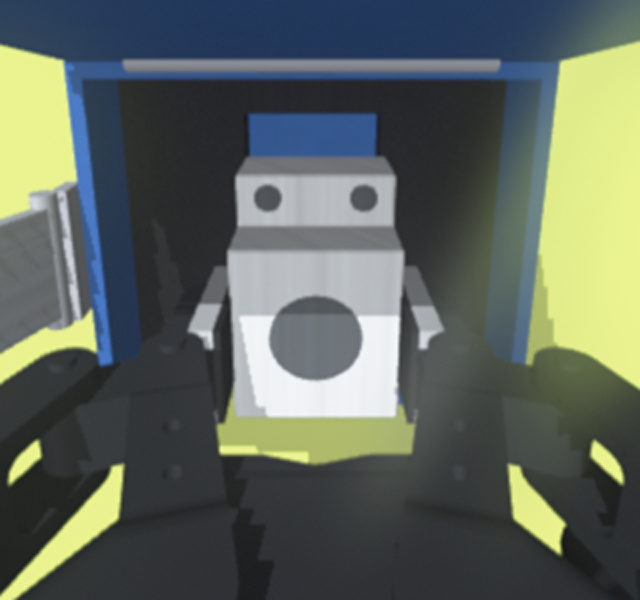

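The crop shows the specimen level in the grip over the pocket. The base is centred at u=316 and the pocket at u=312, so about 1.5 mm of shift towards -x is needed.

Emit:
{"op": "apply_moves", "data": {"deltas": [[0,-0.05,0.7,0,0,0,0],[0,0,0.6,0,0,0,0],[0,0,0.3,0,0,0,0],[0,0,0.15,0,0,0,0],[0,0,0,0,0,0,0],[0,0,0,0,0,0,0]]}}

```text
time: 25.15
tool_pos: [590.5, 38.9, 47.1]
tcp_rot: [179.9, 0.0, 90.7]
ft_force: [1.4, 0.7, -2.7]
finger_gap: 38.8
grip_force: 62.0
```

```bash
python3 -c "
from h import *
s=sense();print(s['time'],s['tool_pos'],s['tcp_rot'],s['finger_gap'],s['ft_force'])
snapshot('top');s=sense();print(s['tool_pos'],s['ft_force'])
"
```

```text
25.15 [590.51959047  38.86514831  47.09653512] [1.79937072e+02 8.81395694e-04 9.06967224e+01] 38.826261234251895 [ 1.40849632  0.73420136 -2.67740242]
[590.52657568  38.8683557   47.12633583] [ 0.45131318 -0.35635706 -1.65158095]
```

Emit:
{"op": "apply_moves", "data": {"deltas": [[0,0,0.15,0,0,0,0],[0,0,0.1,0,0,0,0],[0,0,0.06,0,0,0,0],[0,0,0,0,0,0,0],[0,0,0,0,0,0,0]]}}

```text
time: 25.82
tool_pos: [590.0, 38.9, 37.2]
tcp_rot: [180.0, -0.0, 90.7]
ft_force: [0.2, 0.8, -2.4]
finger_gap: 39.3
grip_force: 62.0
```

Emit:
{"op": "apply_moves", "data": {"deltas": [[0,0,0.03,0,0,0,0],[0,0,0.02,0,0,0,0],[0,0,0,0,0,0,0]]}}

```text
time: 26.2
tool_pos: [590.0, 38.9, 35.8]
tcp_rot: [180.0, -0.0, 90.7]
ft_force: [-0.5, -0.0, -0.3]
finger_gap: 38.8
grip_force: 62.1
```

Emit:
{"op": "apply_moves", "data": {"deltas": [[0,0,0,0,0,0,0.65],[0,0,0,0,0,0,0.65],[0,0,0,0,0,0,0.65],[0,0,-0.3,0,0,0,0.65],[0,0,-0.7,0,0,0,0.65],[0,0,-1,0,0,0,0.65],[0,0,-1,0,0,0,0.65],[0,0,-1,0,0,0,0]]}}

```text
time: 27.2
tool_pos: [590.4, 38.9, 158.7]
tcp_rot: [179.9, 0.0, 90.7]
ft_force: [-0.7, 1.0, -0.6]
finger_gap: 38.1
grip_force: 0.0
```

```bash
python3 -c "
from h import *
s=sense();print(s['time'],s['tool_pos'],s['tcp_rot'],s['finger_gap'])
# where is the specimen: bore seen from above
im=snapshot('wrist')[:,:,::-1];cv2.imwrite('pics/w8.png',im);c=cam('wrist',s)
q=proj(c,(590,38.8,45));print('exp bore',q)
g=cv2.cvtColor(im,cv2.COLOR_BGR2GRAY)
for z,l,w in((45,22,20),):
  for a in(-1,1):
    for b in(-1,1): print(proj(c,(590+b*w,38.8+a*l,z)).round(0),end=' ')
a=int(q[0])-60;b=max(int(q[1])-60,0);r=g[b:b+120,a:a+120]
p=np.array([r.mean(),r.max()]);print(p)
m=(r>110).astype(np.uint8);n,l,st,ce=cv2.connectedComponentsWithStats(m);print([(st[i].tolist(),(ce[i]+[a,b]).round(1)) for i in range(1,n) if st[i][4]>100])
plan([((590,39,235),90.8,0),((605,152,235),90.8,0),((605,152,164),90.8,0)],0,sp=1)
t=np.linspace(np.pi/2,0,14);cy=-98*np.cos(t)+8*np.sin(t);cz=98*np.sin(t)+8*np.cos(t)
print([(float(a),float(b)) for a,b in zip((np.diff(cy)/30).round(2),(-np.diff(cz)/30).round(2))],cy[-1]+98.6+11)
"
```

```text
27.2 [590.43103738  38.89356135 158.68819768] [1.79879294e+02 2.06151247e-03 9.06993804e+01] 38.05823314867936
exp bore [317.89317401 196.59084931]
[295. 220.] [340. 220.] [295. 172.] [341. 172.] [ 80.18027778 195.        ]
[([37, 17, 47, 74, 2810], array([316.6, 188.7])), ([1, 97, 19, 23, 257], array([267.7, 244.5])), ([102, 97, 18, 23, 255], array([367.2, 244.4]))]
3 [[0,-0.02,-0.79,0.04,0,-0.01,0],[0,-0.03,-0.79,0.03,0,-0.01,0],[0,-0.03,-0.8,0.04,0,0,0]]
4 [[0.94,0.14,0,0,0,0,0],[0.94,0.14,0,0,0,0,0],[0.94,0.14,0,0,0,0,0],[0.94,0.13,0,0,0,0,0]]
3 [[0,0,0.79,0,0,0,0],[0,0,0.79,0,0,0,0],[0,0,0.79,0,0,0,0]]
[(-0.4, -0.01), (-0.39, 0.04), (-0.39, 0.09), (-0.37, 0.13), (-0.35, 0.18), (-0.33, 0.22), (-0.3, 0.26), (-0.27, 0.29), (-0.23, 0.32), (-0.19, 0.35), (-0.15, 0.37), (-0.1, 0.38), (-0.06, 0.39)] 11.599999999999994
```

The specimen blob (columns 295–341, centre 316.6) matches the predicted seated outline. Now I go behind the lid to shut it.

Emit:
{"op": "apply_moves", "data": {"deltas": [[0,0,-0.8,0,0,0,0],[0,0,-0.8,0,0,0,0],[0,0,-0.8,0,0,0,0],[0.94,0.14,0,0,0,0,0],[0.94,0.14,0,0,0,0,0],[0.94,0.14,0,0,0,0,0],[0.94,0.14,0,0,0,0,0],[0,0,0.5,0,0,0,0]]}}

```text
time: 28.25
tool_pos: [606.5, 153.9, 215.3]
tcp_rot: [179.7, -0.1, 90.8]
ft_force: [-0.1, -0.2, 0.1]
finger_gap: 0.2
grip_force: 0.0
```

```bash
python3 -c "
from h import *
s=sense();print(s['time'],s['tool_pos'],s['tcp_rot'],s['finger_gap'])
plan([((606,152,164),90.8,0)],0,sp=1)
im=snapshot('side')[:,:,::-1];cv2.imwrite('pics/s9.png',im);c=cam('side')
# lid angle from blue far corner: predict lid front edge corners at angles
h=cv2.cvtColor(im,cv2.COLOR_BGR2HSV);m=cv2.inRange(h,(100,90,30),(125,255,255))[100:260,225:320]
ys,xs=np.nonzero(m);n,l,st,ce=cv2.connectedComponentsWithStats(m);i=1+st[1:,4].argmax();x,y,w,hh,A=st[i];print('blue box',x+225,y+100,w,hh)
for th in(1.5,1.6,1.7,1.75):
  print(th,[proj(c,(590.3+e,98.6-120*np.cos(th),52+120*np.sin(th))).round(1).tolist() for e in(-75,75)])
"
```

```text
28.25 [606.52501053 153.94018728 215.29329117] [ 1.79733283e+02 -6.56116509e-02  9.08400049e+01] 0.1518297980333804
2 [[-0.03,-0.01,0.85,0.03,-0.01,0,0],[-0.04,-0.01,0.86,0.03,0,0.01,0]]
blue box 226 174 58 60
1.5 [[281.9, 185.0], [233.4, 165.6]]
1.6 [[279.1, 187.8], [230.5, 168.0]]
1.7 [[276.4, 190.9], [227.6, 170.9]]
1.75 [[275.1, 192.6], [226.2, 172.5]]
```

Emit:
{"op": "apply_moves", "data": {"deltas": [[0,0,0.85,0,0,0,0],[0,0,0.85,0,0,0,0],[-0.4,0,0,0,0,0,0],[-0.4,0,0,0,0,0,0],[-0.4,0,0,0,0,0,0],[-0.4,0,0,0,0,0,0],[-0.39,0,0.04,0,0,0,0],[-0.39,0,0.09,0,0,0,0]]}}

```text
time: 29.3
tool_pos: [606.8, 79.6, 158.2]
tcp_rot: [179.9, 0.0, 90.7]
ft_force: [0.7, 1.5, 0.3]
finger_gap: -0.1
grip_force: 0.8
```

Emit:
{"op": "apply_moves", "data": {"deltas": [[-0.37,0,0.13,0,0,0,0],[-0.35,0,0.18,0,0,0,0],[-0.33,0,0.22,0,0,0,0],[-0.3,0,0.26,0,0,0,0],[0,0,0,0,0,0,0]]}}

```text
time: 29.92
tool_pos: [605.8, 39.2, 132.5]
tcp_rot: [-179.9, 0.0, 90.7]
ft_force: [-1.1, 0.2, 0.6]
finger_gap: -0.1
grip_force: 0.0
```

```bash
python3 -c "
from h import *
s=sense();print(s['time'],s['tool_pos'],s['ft_force'])
im=snapshot('side')[:,:,::-1];cv2.imwrite('pics/s10.png',im);c=cam('side')
h=cv2.cvtColor(im,cv2.COLOR_BGR2HSV);m=cv2.inRange(h,(18,120,120),(32,255,255))
m[:, :225]=0;m[:,330:]=0;m[:110]=0;m[230:]=0
n,l,st,ce=cv2.connectedComponentsWithStats(m);print([(st[i].tolist(),ce[i].round(1).tolist()) for i in range(1,n) if st[i][4]>8])
for th in(.4,.6,.8,1.,1.2):
  r=np.array([-113*np.cos(th)+8*np.sin(th),113*np.sin(th)+8*np.cos(th)]);print(th,proj(c,(590.3,98.6+r[0],52+r[1])).round(1))
"
```

```text
29.925 [605.78887632  39.17364513 132.49287689] [-1.14747921  0.216508    0.59162505]
[([225, 150, 4, 4, 9], [225.9, 151.2]), ([272, 171, 11, 6, 39], [276.9, 173.6])]
0.4 [279.1 175.2]
0.6 [276.2 172.4]
0.8 [272.5 171. ]
1.0 [268.1 171.2]
1.2 [263.2 173. ]
```

Emit:
{"op": "apply_moves", "data": {"deltas": [[-0.27,0,0.29,0,0,0,0],[-0.23,0,0.32,0,0,0,0],[-0.19,0,0.35,0,0,0,0],[-0.15,0,0.37,0,0,0,0],[-0.1,0,0.38,0,0,0,0],[-0.06,0,0.3,0,0,0,0],[0,0,0,0,0,0,0],[0,0,0,0,0,0,0]]}}

```text
time: 30.98
tool_pos: [607.4, 9.9, 74.1]
tcp_rot: [180.0, 0.0, 90.7]
ft_force: [-1.6, 0.6, 3.7]
finger_gap: 0.2
grip_force: 2.5
```

Emit:
{"op": "apply_moves", "data": {"deltas": [[0,0,0.06,0,0,0,0],[0,0,0.06,0,0,0,0],[0,0,0,0,0,0,0]]}}

```text
time: 31.35
tool_pos: [607.6, 10.0, 73.6]
tcp_rot: [179.9, 0.0, 90.7]
ft_force: [-15.5, 0.7, 30.4]
finger_gap: -0.0
grip_force: 14.9
```

```bash
python3 -c "
from h import *
s=sense();print(s['time'],s['tool_pos'],s['ft_force'])
t=snapshot('top')[:,:,::-1];S=snapshot('side')[:,:,::-1];cv2.imwrite('pics/t11.png',t);cv2.imwrite('pics/s11.png',S)
P=[]
for n,im,b in(('top',t,(285,345,150,215)),('side',S,(270,330,160,220))):
  h=cv2.cvtColor(im,cv2.COLOR_BGR2HSV);m=cv2.inRange(h,(0,130,50),(6,255,255))|cv2.inRange(h,(174,130,50),(180,255,255))
  x0,x1,y0,y1=b;mm=np.zeros_like(m);mm[y0:y1,x0:x1]=m[y0:y1,x0:x1];ys,xs=np.nonzero(mm);P.append((xs.mean(),ys.mean()));print(n,P[-1],len(xs),xs.min(),xs.max(),ys.min(),ys.max())
q,e=tri(cam('top'),P[0],cam('side'),P[1]);print(q,e,'angle',np.arctan2(q[2]-63,q[0]-515))
for th in(1.9,2.0,2.1,2.2,2.3):
  c=np.array([590.3,38.7]);p=(515-1.5+72*np.cos(th)*1+5*np.sin(th)*-1,39,63+72*np.sin(th)+5*np.cos(th));print(th,proj(cam('top'),p).round(1),proj(cam('side'),p).round(1),np.round(p,1))
"
```

```text
31.35 [607.64416197   9.95706805  73.62827939] [-15.54766306   0.70784423  30.39682274]
top (np.float64(317.1666666666667), np.float64(195.33333333333334)) 12 313 320 195 196
side (np.float64(304.7450980392157), np.float64(191.0392156862745)) 51 301 309 186 197
[484.75019329  36.48496693 123.66070708] 2.599308716986101 angle 2.0333811114053466
1.9 [316.4 195.3] [303.4 189.8] [485.5  39.  129.5]
2.0 [316.5 197.7] [305.6 191.5] [479.   39.  126.4]
2.1 [316.6 200. ] [307.7 193.4] [472.8  39.  122.6]
2.2 [316.7 202.1] [309.6 195.4] [467.1  39.  118.3]
2.3 [316.9 204.1] [311.4 197.5] [461.8  39.  113.4]
```

The lid is hard shut: the fingertips are at z 60 and the press reached 30 N. The hasp stands at about 2.0 rad (red end in the top view at (317,195), side (305,191)). I'll retreat and go to its robot side.

```bash
python3 -c "
from h import *
plan([((590,20,130),90.8,0),((500,38.5,195),90.8,0),((436,38.5,190),90.8,0),((436,38.5,136),90.8,0)],0,sp=1)
t=np.linspace(np.pi/2,.75,8);x=72*np.cos(t)-9.5*np.sin(t);z=72*np.sin(t)+9.5*np.cos(t);print((np.diff(x)/30).round(2),(-np.diff(z)/30).round(2))
"
```

```text
2 [[0.17,-0.29,-0.94,0.01,0,-0.01,0],[0.17,-0.29,-0.94,0,0.01,-0.01,0]]
4 [[0.17,-0.75,-0.54,0,0,0,0],[0.16,-0.75,-0.54,0,0,0,0],[0.17,-0.75,-0.54,0,0,0,0],[0.16,-0.74,-0.55,0,0,0,0]]
3 [[0.01,-0.71,0.06,0,0,0,0],[0.01,-0.71,0.06,0,0,0,0],[0.01,-0.72,0.05,0,0,0,0]]
2 [[0,0,0.9,0,0,0,0],[0,0,0.9,0,0,0,0]]
[0.28 0.28 0.28 0.27 0.26 0.25 0.23] [-0.02  0.01  0.05  0.08  0.11  0.14  0.17]
```

Emit:
{"op": "apply_moves", "data": {"deltas": [[0,0,-0.5,0,0,0,0],[0.17,-0.3,-0.95,0,0,0,0],[0.17,-0.3,-0.95,0,0,0,0],[0.17,-0.75,-0.55,0,0,0,0],[0.17,-0.75,-0.55,0,0,0,0],[0.17,-0.75,-0.55,0,0,0,0],[0.17,-0.75,-0.4,0,0,0,0],[0,-0.72,0,0,0,0,0]]}}

```text
time: 32.45
tool_pos: [477.1, 39.2, 204.8]
tcp_rot: [179.9, 0.0, 90.7]
ft_force: [-1.0, 0.6, 0.6]
finger_gap: 0.0
grip_force: 0.0
```

Emit:
{"op": "apply_moves", "data": {"deltas": [[0,-0.72,0,0,0,0,0],[0,-0.72,0,0,0,0,0],[0,0,0.7,0,0,0,0],[0,0,0.7,0,0,0,0],[0,0,0,0,0,0,0]]}}

```text
time: 33.08
tool_pos: [432.5, 38.5, 159.9]
tcp_rot: [-179.8, -0.0, 90.7]
ft_force: [-0.3, -0.1, -0.3]
finger_gap: -0.2
grip_force: 0.0
```

```bash
python3 -c "
from h import *
s=sense();print(s['time'],s['tool_pos'],s['tcp_rot'],s['ft_force'])
plan([((440,38.5,136),90.8,0)],0,sp=1)
"
```

```text
33.075 [432.53104349  38.46786527 159.86546351] [-1.79797972e+02 -2.52087740e-03  9.06983341e+01] [-0.33684218 -0.09712512 -0.29847813]
1 [[0,0.25,0.79,-0.04,0,-0.02,0]]
```

Emit:
{"op": "apply_moves", "data": {"deltas": [[0,0,0.79,0,0,0,0],[0,0.33,0,0,0,0,0],[0,0.33,-0.08,0,0,0,0],[0,0.33,-0.08,0,0,0,0],[0,0.33,-0.08,0,0,0,0],[0,0.33,-0.09,0,0,0,0],[0,0.25,-0.09,0,0,0,0],[0,0,0,0,0,0,0]]}}

```text
time: 34.08
tool_pos: [491.6, 39.2, 150.7]
tcp_rot: [180.0, -0.0, 90.7]
ft_force: [0.1, 0.6, 0.7]
finger_gap: -0.0
grip_force: 0.0
```

```bash
cat > red.py <<'E'
from h import *
def red(tag):
    s=sense();print(s['time'],s['tool_pos'],s['ft_force'])
    t=snapshot('top')[:,:,::-1];S=snapshot('side')[:,:,::-1];cv2.imwrite(f'pics/t{tag}.png',t);cv2.imwrite(f'pics/s{tag}.png',S);P=[]
    for n,im,b in(('top',t,(285,345,140,215)),('side',S,(240,330,150,230))):
        h=cv2.cvtColor(im,cv2.COLOR_BGR2HSV);m=cv2.inRange(h,(0,130,50),(6,255,255))|cv2.inRange(h,(174,130,50),(180,255,255))
        x0,x1,y0,y1=b;mm=np.zeros_like(m);mm[y0:y1,x0:x1]=m[y0:y1,x0:x1];ys,xs=np.nonzero(mm)
        if len(xs):P.append((xs.mean(),ys.mean()));print(n,np.round(P[-1],1),len(xs))
    if len(P)==2:
        q,e=tri(cam('top'),P[0],cam('side'),P[1]);print(q.round(1),e,'angle',np.arctan2(q[2]-63,q[0]-513))
    for th in(0,.1,.2,.4,.8,1.2,1.57):
        p=(513+72*np.cos(th)-5*np.sin(th),39,63+72*np.sin(th)+5*np.cos(th));print(th,proj(cam('top'),p).round(1),proj(cam('side'),p).round(1))
E
python3 -c "
from red import *
red(12)"
```

```text
34.075 [491.55470795  39.17858038 150.69269605] [0.08459798 0.57637292 0.66889893]
side [294.4 188.3] 31
0 [316.1 163.6] [273.1 194.1]
0.1 [316.  163.5] [273.2 192.3]
0.2 [316.  163.6] [273.5 190.6]
0.4 [315.9 164.7] [274.7 187.5]
0.8 [315.8 169.7] [279.7 183.5]
1.2 [315.9 177.9] [287.4 182.7]
1.57 [316.1 187.1] [296.  185.2]
```

Emit:
{"op": "apply_moves", "data": {"deltas": [[0,0.28,0,0,0,0,0],[0,0.28,0.03,0,0,0,0],[0,0.28,0.06,0,0,0,0],[0,0.27,0.08,0,0,0,0],[0,0.26,0.11,0,0,0,0],[0,0.25,0.14,0,0,0,0],[0,0.23,0.17,0,0,0,0],[0,0,0,0,0,0,0]]}}

```text
time: 35.17
tool_pos: [546.0, 39.9, 131.6]
tcp_rot: [-179.9, -0.0, 90.7]
ft_force: [0.7, -0.7, 0.9]
finger_gap: 0.3
grip_force: 0.0
```

```bash
python3 -c "
from red import *
red(13)"
```

```text
35.175 [545.95047407  39.8556236  131.57818924] [ 0.73389969 -0.66817982  0.9394269 ]
side [277.  186.9] 25
0 [316.1 163.6] [273.1 194.1]
0.1 [316.  163.5] [273.2 192.3]
0.2 [316.  163.6] [273.5 190.6]
0.4 [315.9 164.7] [274.7 187.5]
0.8 [315.8 169.7] [279.7 183.5]
1.2 [315.9 177.9] [287.4 182.7]
1.57 [316.1 187.1] [296.  185.2]
```

Emit:
{"op": "apply_moves", "data": {"deltas": [[0,0,-0.8,0,0,0,0],[0,0.95,0,0,0,0,0],[0,0.1,0.8,0,0,0,0],[0,0.1,0.4,0,0,0,0],[0,0.1,0.4,0,0,0,0],[0,0.05,0.4,0,0,0,0],[0,0,0.3,0,0,0,0],[0,0,0,0,0,0,0]]}}

```text
time: 36.28
tool_pos: [597.6, 40.4, 96.4]
tcp_rot: [178.4, 0.0, 90.7]
ft_force: [32.6, 1.3, 12.2]
finger_gap: -0.0
grip_force: 17.2
```

```bash
python3 -c "
from red import *
red(14)"
```

```text
36.275 [597.62468411  40.35929695  96.40240088] [32.57318039  1.26899108 12.15209392]
top [319.7 164.7] 3
side [274.2 189.4] 64
[582.6  30.   78.8] 6.627621743639073 angle 0.22277132523902746
0 [316.1 163.6] [273.1 194.1]
0.1 [316.  163.5] [273.2 192.3]
0.2 [316.  163.6] [273.5 190.6]
0.4 [315.9 164.7] [274.7 187.5]
0.8 [315.8 169.7] [279.7 183.5]
1.2 [315.9 177.9] [287.4 182.7]
1.57 [316.1 187.1] [296.  185.2]
```

The force reading and the tool's 1.6° tilt show the fingertips slid off in front of the hasp's tip. I'll lift, move back over the red end, and check.

Emit:
{"op": "apply_moves", "data": {"deltas": [[0,0,-0.4,0,0,0,0],[0,0,-0.8,0,0,0,0],[0,0,-0.5,0,0,0,0],[0,0,0,0,0,0,0]]}}

```text
time: 36.88
tool_pos: [585.9, 40.3, 139.8]
tcp_rot: [179.9, 0.0, 90.7]
ft_force: [0.3, -0.2, -0.7]
finger_gap: 0.4
grip_force: 0.0
```

```bash
python3 -c "
from red import *
red(15)
print(sense()['tcp_rot']);plan([((574,39,140),90.8,0)],0)"
```

```text
36.875 [585.85011386  40.34597263 139.79775933] [ 0.34705148 -0.24890337 -0.67080613]
top [319.5 166. ] 6
side [276.1 187. ] 61
[576.2  30.   90.9] 5.043207836533414 angle 0.4157354827690607
0 [316.1 163.6] [273.1 194.1]
0.1 [316.  163.5] [273.2 192.3]
0.2 [316.  163.6] [273.5 190.6]
0.4 [315.9 164.7] [274.7 187.5]
0.8 [315.8 169.7] [279.7 183.5]
1.2 [315.9 177.9] [287.4 182.7]
1.57 [316.1 187.1] [296.  185.2]
[-1.79906836e+02 -2.26010558e-03  9.06992964e+01]
1 [[-0.04,-0.36,-0.08,-0.02,0,-0.02,0]]
```

Emit:
{"op": "apply_moves", "data": {"deltas": [[0,-0.5,0,0,0,0,0],[0,0,0.5,0,0,0,0],[0,0,0.3,0,0,0,0],[0,0.1,0.3,0,0,0,0],[0,0.1,0.3,0,0,0,0],[0,0.1,0.2,0,0,0,0],[0,0,0,0,0,0,0]]}}

```text
time: 37.85
tool_pos: [579.4, 40.2, 90.1]
tcp_rot: [-179.9, -0.0, 90.7]
ft_force: [-0.9, 0.0, 0.7]
finger_gap: 0.2
grip_force: 0.0
```

```bash
python3 -c "
from red import *
red(16);print(sense()['tcp_rot'])"
```

```text
37.85 [579.36986159  40.24128241  90.09778678] [-0.92652267  0.02526163  0.68792674]
side [271.1 197. ] 21
0 [316.1 163.6] [273.1 194.1]
0.1 [316.  163.5] [273.2 192.3]
0.2 [316.  163.6] [273.5 190.6]
0.4 [315.9 164.7] [274.7 187.5]
0.8 [315.8 169.7] [279.7 183.5]
1.2 [315.9 177.9] [287.4 182.7]
1.57 [316.1 187.1] [296.  185.2]
[ 1.79991183e+02 -9.63878665e-04  9.06990136e+01]
```

Emit:
{"op": "apply_moves", "data": {"deltas": [[0,0.1,0.08,0,0,0,0],[0,0,0.05,0,0,0,0],[0,0,0.03,0,0,0,0],[0,0,0,0,0,0,0]]}}

```text
time: 38.45
tool_pos: [582.7, 40.3, 86.5]
tcp_rot: [180.0, 0.0, 90.7]
ft_force: [-1.6, 0.3, 3.5]
finger_gap: 0.2
grip_force: 1.9
```

Tip z is 72.5, the closed height of the red face. I'll press home a bit more.

Emit:
{"op": "apply_moves", "data": {"deltas": [[0,0,0.04,0,0,0,0],[0,0,0.04,0,0,0,0],[0,0,0,0,0,0,0]]}}

```text
time: 38.83
tool_pos: [582.9, 40.3, 86.1]
tcp_rot: [179.9, 0.0, 90.7]
ft_force: [-9.8, 0.2, 19.3]
finger_gap: 0.3
grip_force: 9.9
```

The hasp is against a hard stop. I'll lift clear and check numerically, since the picture quota is used.

Emit:
{"op": "apply_moves", "data": {"deltas": [[0,0,-0.2,0,0,0,0],[0,0,-0.8,0,0,0,0],[0,0,-1,0,0,0,0],[-1,0,-1,0,0,0,0],[-1,0,-1,0,0,0,0],[-1,0,-1,0,0,0,0],[-1,0,-0.5,0,0,0,0],[0,0,0,0,0,0,0]]}}

```text
time: 39.83
tool_pos: [584.6, -81.8, 250.1]
tcp_rot: [179.8, 0.1, 90.5]
ft_force: [0.0, 0.3, 0.2]
finger_gap: -0.1
grip_force: 0.0
```

```bash
python3 -c "
from red import *
red(17);
# yellow mark, orange tool, red in wrist view
s=sense();c=cam('wrist',s);im=snapshot('wrist')[:,:,::-1];cv2.imwrite('pics/w17.png',im)
h=cv2.cvtColor(im,cv2.COLOR_BGR2HSV)
m=cv2.inRange(h,(0,130,50),(6,255,255))|cv2.inRange(h,(174,130,50),(180,255,255))
n,l,st,ce=cv2.connectedComponentsWithStats(m);print('wrist red',[(st[i].tolist(),ce[i].round(1).tolist()) for i in range(1,n) if st[i][4]>100])
for th in(0,.1,.2):
  print(th,[proj(c,(513+r*np.cos(th)-9.5*np.sin(th),39+w,63+r*np.sin(th)+9.5*np.cos(th))).round(1).tolist() for r,w in((64,-18),(80,18))])
S=cv2.imread('pics/s17.png');h=cv2.cvtColor(S,cv2.COLOR_BGR2HSV);m=cv2.inRange(h,(18,120,120),(32,255,255));m[:,:260]=0;m[:,320:]=0;m[:170]=0;m[230:]=0
n,l,st,ce=cv2.connectedComponentsWithStats(m);print('mark',[(st[i].tolist(),ce[i].round(1).tolist()) for i in range(1,n) if st[i][4]>8],[proj(cam('side'),(590.3,98.6-113*np.cos(t),60+113*np.sin(t))).round(1).tolist() for t in(0,.05,.1)])
m=cv2.inRange(h,(4,130,100),(14,255,255))
n,l,st,ce=cv2.connectedComponentsWithStats(m);print('orange',[(st[i].tolist(),ce[i].round(1).tolist()) for i in range(1,n) if st[i][4]>60],proj(cam('side'),(413,-351,20)))
"
```

```text
39.825 [584.55289961 -81.82730283 250.14573292] [0.0421059  0.32702848 0.23944223]
top [315.5 163.5] 44
side [273.2 194.8] 56
[584.7  40.4  66.5] 1.8689980838671971 angle 0.04917738136873887
0 [316.1 163.6] [273.1 194.1]
0.1 [316.  163.5] [273.2 192.3]
0.2 [316.  163.6] [273.5 190.6]
0.4 [315.9 164.7] [274.7 187.5]
0.8 [315.8 169.7] [279.7 183.5]
1.2 [315.9 177.9] [287.4 182.7]
1.57 [316.1 187.1] [296.  185.2]
wrist red [([541, 0, 99, 41, 3116], [584.4, 20.1]), ([311, 43, 15, 40, 583], [318.0, 62.9]), ([0, 380, 37, 20, 508], [17.3, 391.2])]
0 [[313.2, 81.9], [330.1, 41.7]]
0.1 [[311.7, 81.1], [329.0, 39.6]]
0.2 [[309.6, 80.3], [327.0, 37.4]]
mark [([274, 182, 16, 7, 43], [281.6, 185.0])] [[282.4, 184.5], [282.2, 183.0], [282.0, 181.6]]
orange [([378, 145, 17, 19, 148], [386.6, 153.5])] [386.62666633 152.36045586]
```

```bash
python3 -c "
from bench import *
print(hand_in())"
```

```text
the job is handed in; nothing more can be done
None
```

I handed the job in at about 40 s: the lid was pried open, the tool is back on the mat, the specimen is in the pocket, the lid is shut and the hasp is pressed down over the staple; on the first press the fingers slipped off the hasp tip (about 33 N at the wrist), so I pressed again, and the final lid, hasp and tool positions were checked from measurements rather than viewed pictures.

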